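# Glue-up of a serving tray in a push-clamp jig

### The job

Glue the loose end board onto the wooden serving tray in the clamping jig (the glue is already on): first swing the toggle clamp's handle over centre so that its foot locks the tray down, then stand the board in the gap between the clamp's pad and the tray, groove towards the tray and level with its sides, and let go of it. Then pump the clamp's trigger, moving the rod and pad by the trigger alone, until the board is fully home on the tray's tongue and the spring pad is pressed about half way in, never nearly all the way, which would squeeze the glue out. The program finishes while still holding the trigger drawn at that pressure; leave the other things on the worktop where they are.

Things in the scene. Friction and masses are not known exactly. Their poses are not given: they have to be found in the camera images.
- jig: Plywood clamping jig, fixed; base plate x -80..+125, y -160..+215, 12 thick (mm, own frame). Origin on the underside, on the clamp's centre line; z up, +y = push direction, +x away from the robot (axes within 0.15 rad of the world's). The tray lies on the plate against a stop at y = +195. At the -y end is the push clamp: toothed rod along y at z = 30, tail end at y = -245 + push_rod.
- pad_face (a point): Middle of the clamp pad's front face, 30 mm above the worktop; moves with the rod and pad. The pad is 36 mm wide in x, z from 14 to 46 mm, on the end of the rod. With push_rod 0 it is at y = -40 mm of the jig; the tongue's tip is at about y = +16 mm, so a gap of 44 to 56 mm is open for the end board at the start.
- grip_post (a point): Middle of the fixed black grip post behind the trigger (jig 0, -141, 107 mm): 24 mm wide in x, 20 mm deep in y, z from 66 to 148 mm. Two steel cheeks below hold post and trigger (jig y -152..-72, up to z = 84 mm, 31 mm wide).
- trigger (a joint): Angle of the trigger: 0 rad at rest (sprung, leaning 0.28 rad towards the pad), 0.56 fully drawn (leaning 0.28 rad back, at the post). Hinge at jig y = -107, z = 77 mm, about x. Its pawl feeds the rod 25 mm per rad after up to 6 mm of idle feed; a second pawl holds the rod on the way back (teeth every 6 mm). Full stroke: about 12 mm. It takes 2 to 5 N idle, 9 to 12 N with the pad half in.
- trigger_front (a point): Middle of the trigger's front face (the side towards the pad), 55 mm from its hinge: 129 mm above the worktop at rest, moving about 31 mm to the jig's -y in a full stroke. The trigger is 22 mm wide, 10 thick, ends 75 mm from the hinge. Hook a finger in front of it and pull; trigger and post together are 64 mm deep in y at rest and may be straddled by open fingers.
- push_rod (a joint): Feed of the clamp rod (m): starts between 0 and 0.012 and grows towards the tray. With the end board home and the pad just touching it, it reads about 0.0505 to 0.0515. The trigger cannot draw it back.
- pad (a joint): How far the sprung pad is pressed back towards its cup on the rod (m): 0 free, 0.012 all the way in; 2 N per mm plus 1 N. Half way is 0.006.
- toggle_handle (a joint): Angle of the toggle clamp's handle: 0 rad open (leaning 0.90 rad to the jig's +x), dead centre 0.85, locked at its stop 1.0 (just past upright). A round bar 15 mm thick, hinged at jig x = +120, y = +105, z = 62 mm about y, ending 78 mm from the hinge; stays where left; about 5 N to push over. The open arm slants up on the robot's side of the hinge, to z = 100 mm, and comes down on the tray.
- toggle_grip (a point): Point on the centre line of the toggle handle's black sleeve, 58 mm from its hinge. Pushing it from behind towards the robot (jig -x) closes the clamp.
- toggle_foot: Sprung rubber foot of the toggle clamp, 18 mm across, which bears on the tray floor when locked. The origin is at the hinge of the clamp's arm, not at the foot.
- tray: Wooden serving tray, loose in the jig, 130 (x) x 178 (y) x 54 mm: floor 16 mm thick, side rails 29 mm high, one end board already on at +y. Origin on the underside, mid floor (floor y -85..+85), axes as the jig's; it sits at y = +109, z = 12 mm of the jig. At y = -85 the floor ends in a shoulder with a tongue 8 mm long, 7 mm thick (z 4.5 to 11.5 mm).
- tray_tongue (a point): Middle of the shoulder at the root of the tongue (tray frame 0, -85, 8 mm).
- tray_end: Loose end board of the tray, same wood, 130 mm long (x), 14 thick (y), 54 high, standing on its long edge to the right of the jig. Origin on the underside, in the middle; +y is the grooved face, within 0.4 rad of the world's +y. The groove runs the whole length, 9 mm deep, z 3.3 to 12.7 mm. A hand hole 76 x 17 mm leaves a top bar from z = 40 to 54 mm: grip it there, across the 14 mm.
- end_groove (a point): Middle of the groove's mouth on the +y face of the end board (0, +7, 8 mm in its frame); it meets tray_tongue when the board is home.
- tape_roll: Roll of masking tape lying flat, 96 mm across, 25 mm high; bystander. Origin under its middle.
- marker_pen: Marker pen lying, 135 mm long; bystander.
- mug: White mug, 80 mm across, 101 mm high; bystander.
- honey: Glass honey jar with a lid, 71 mm across, 101 mm high; bystander.
- onion_a: Onion, about 80 mm; bystander.
- shears: Scissors lying flat, 199 mm long; bystander.
Not all that is in view belongs to the job. Of the things shaped like the tray_end, the wood one is meant.

How it is judged:
By the outcome, as a careful person would: the job done as asked, in the order asked, and still so for the second after the job is handed in, while the arm keeps its last pose, push and grip.
It also fails if it takes over 67 s, if anything falls off the work surface, if the arm or the gripper's body presses on something with over 40 N, if the wrist force passes 120 N, or if a joint passes its speed limit or range.

### The arm

A 7-joint arm with a two-finger parallel gripper is mounted at the origin on a cart in front of the work surface, level with it; the furniture and walls round the work are solid. World frame = base frame: x ahead of the robot, y to its left, z up, the work surface at z = 0. Lengths are in m, angles in rad, forces in N, time in s.
With the tool pointing down it reaches from about 0.4 to 0.85 m from the base axis. Payload 4.5 kg.
Tool frame: the origin (TCP) lies midway between the tips of the shut fingers; the grasp point (between the pads) lies r.grip_point_offset behind it (r.grip_point_offset is the distance from the TCP to the grasp point, in m); z points along the fingers, y is the line along which they close (so a half turn about z gives the same grasp; the last joint's range is limited). The gripper opens to 88 mm and grips with 3 to 60 N. Pads are 18 mm wide; open, the fingers measure 123 mm over their backs; the gripper's body (75 mm by 187 mm) begins 45 mm behind the grasp point.
Start: joints at [1.381, 0.689, -0.195, 1.565, 0.157, 0.902, -0.215], TCP at [0.139, -0.609, 0.239] pointing down, gripper open.
Joint ranges: [-3.01, 3.01], [-0.46, 2.08], [-1.47, 1.51], [0.13, 2.56], [-1, 4.14], [0.04, 2.09], [-2.66, 2.66]. Speed limits (rad/s): [2.57, 2.57, 3.14, 3.14, 3.14, 3.14, 3.14].

### API

Orientations are given as a unit quaternion [x, y, z, w].
In Python, from plant import r gives the robot as it stands.
- The arm moves only by the shell command python3 -m jog 'ROWS' [FORCE]. ROWS is JSON, a list of rows, each an object of numbers: "wx", "wy", "wz": the turn, a rotation vector about the world's x, y, z as a fraction of full scale; "dx", "dy", "dz": the shift along the world's x, y, z as a fraction of full scale; "hand": the closure, from 0 (fully open) to 1 (shut). In form: [{"wx": .., "wy": .., "wz": .., "dx": .., "dy": .., "dz": .., "hand": ..}, ...]. A call has 1 to 5 rows; each row shifts and turns the commanded pose from where the row before left it; what a row does not reach is not made up. Full scale, the value 1, is 0.25 m for a shift and 2 rad for a turn. A row lasts 1/12 s, in which the tool goes at most 41.7 mm and 7.16 degrees, less where a joint would pass 70% of its speed; a pose out of reach is approached as far as the arm can. A call with a number of a shift or a turn outside -1 to 1 is refused whole. A call with a gripper value outside its range is refused whole. The fingers move at their own pace and stop on an object; FORCE is the grip in N (left out, the last holds). Time passes only in rows, so rows that do not move let the fingers close. It gives the time, the measured TCP pose, the force, the opening and the grip force at its end, in the units of the state.
- r.get_state(): the state, without advancing time (a new reading comes with each control period).
- r.snapshot(name): name is "scene" or "top" or "wrist"; returns the picture (400x640x3 uint8, red, green, blue); there is no depth.
- r.camera_info(name): a dict with "mtx" (3x3 intrinsics, pixels), "R" (3x3) and "t" (3): a world point X has camera coordinates R X + t. Camera axes: x right, y down, z forward; pixel columns grow to the right and rows downward; lengths in m; the calibration is good to about 2 mm. A picture is of the moment at which its call begins: read the wrist's pose just before it. camera_info takes no time and is no camera call; for the wrist camera it gives the pose at the moment of the call.
- r.finish_job(): hands the job in; it is judged then, once.
Trained networks look in the newest picture that a camera, given by its name, has taken for a name from the list of things; names that differ only in an ending like _2 or _b are one class to them, and where a whole thing is asked for, a point or a joint stands for the part that bears it (a point fixed in the world has none). Each returns a list of dicts, best first, with "p" (0 to 1); they miss things now and then, are a little off and sometimes report something else, mostly with a low value. They report only what shows in the picture. A call takes as long as a camera call. They do not tell look-alikes from the thing itself.
- r.search_frame(camera, query): "bbox" ([left, top, right, bottom] in pixels, round what is visible of it).
- r.masks_of(camera, query): "region" (400x640 bool, what is visible of it) and "bbox" ([left, top, right, bottom] in pixels, round what is visible of it).
The state is a dict: "clock": time; "q": joint angles; "qd": joint speeds; "joint_torque": joint torques, N m; "tool_pos": TCP position; "eef_rot": TCP orientation; "contact_force": force on the tool from outside, world axes, zero at the start; "moment": the same for the moment, N m; "opening": opening from 0.0 (shut) to 1.0 (fully open); "finger_force": force on a finger pad.
Only numpy, scipy, OpenCV 4.12 (cv2) and the standard library are available. Lean on these libraries where they do the work, as an engineer would, in place of code of your own. Each camera call takes 0.05 s, during which the arm holds its last target. There are 200 camera calls.

## Working session

There is one attempt and no reset: what is moved stays moved. The work goes in short steps, Python scripts to look and compute and a shell command to move; the robot and the scene stay as the last step left them, time stands still between calls to the robot, and variables do not carry over. Pictures are saved under pics/ and viewed, at most 10 in all, crops included, and the job is handed in when it is done.

```bash
ls; mkdir -p pics; python3 - <<'E'
from plant import r
import cv2,numpy as np
s=r.get_state();print(s['clock'],s['tool_pos'],s['eef_rot'],s['opening'],r.grip_point_offset)
for c in ['scene','top']:
    im=r.snapshot(c);cv2.imwrite(f'pics/{c}0.png',im[:,:,::-1])
    i=r.camera_info(c);print(c,i['mtx'].tolist(),(-i['R'].T@i['t']).round(3),i['R'].round(3).tolist())
    for n in ['jig','pad_face','grip_post','trigger','trigger_front','toggle_handle','toggle_grip','tray','tray_tongue','tray_end','end_groove']:
        for d in r.search_frame(c,n)[:3]: print(c,n,round(d['p'],2),np.round(d['bbox'],1).tolist())
print(r.get_state()['clock'])
E
```

```text
pics
0.0 [ 0.13850825 -0.60880434  0.23790358] [ 9.93743566e-01  1.11681908e-01 -1.56179287e-04 -9.22695792e-04] 1.001731474806762 0.0187
scene [[445.64567178851024, 0.0, 322.28248043846884], [0.0, 445.64567178851024, 202.49038649537474], [0.0, 0.0, 1.0]] [0.177 0.981 0.824] [[-0.893, -0.45, 0.017], [-0.26, 0.486, -0.835], [0.367, -0.75, -0.551]]
scene jig 0.72 [285.1, 193.2, 412.9, 320.6]
scene pad_face 0.46 [367.3, 237.5, 380.6, 249.3]
scene grip_post 0.82 [284.1, 193.8, 413.6, 321.5]
scene trigger 0.68 [286.1, 193.9, 414.4, 321.3]
scene trigger 0.61 [379.1, 202.5, 391.3, 234.6]
scene trigger 0.41 [371.4, 239.0, 380.3, 250.2]
scene trigger_front 0.5 [377.1, 169.9, 411.2, 192.7]
scene trigger_front 0.47 [381.2, 201.4, 388.8, 227.4]
scene toggle_handle 0.67 [289.4, 224.5, 325.8, 260.4]
scene toggle_handle 0.64 [380.9, 201.6, 387.6, 234.7]
scene toggle_handle 0.4 [256.4, 208.1, 290.0, 231.7]
scene toggle_grip 0.74 [292.3, 227.5, 318.2, 257.0]
scene tray 0.84 [309.1, 247.9, 385.8, 310.5]
scene tray_tongue 0.57 [313.3, 247.7, 385.2, 309.7]
scene tray_end 0.96 [356.0, 186.6, 395.1, 204.5
[... 532 characters left out ...]
, 260.2]
top trigger 0.59 [242.2, 186.9, 374.6, 267.1]
top trigger_front 0.44 [328.7, 240.6, 340.4, 246.5]
top toggle_handle 0.68 [426.3, 167.0, 459.0, 192.5]
top toggle_handle 0.47 [274.7, 187.7, 280.2, 198.8]
top toggle_handle 0.39 [425.8, 204.1, 428.0, 240.8]
top toggle_grip 0.57 [420.9, 204.2, 430.9, 241.6]
top toggle_grip 0.45 [275.1, 189.1, 279.5, 207.7]
top tray 0.84 [247.7, 222.0, 299.6, 262.9]
top tray_tongue 0.87 [249.6, 220.3, 300.4, 258.6]
top tray_end 0.79 [383.0, 197.8, 395.8, 235.5]
top tray_end 0.65 [424.5, 200.2, 429.4, 242.1]
top end_groove 0.71 [380.9, 197.8, 396.8, 236.5]
top end_groove 0.56 [421.9, 203.1, 428.4, 243.5]
top end_groove 0.19 [327.5, 242.8, 335.2, 249.8]
1.2
```

```bash
python3 - <<'E'
import cv2
a=cv2.imread('pics/top0.png')[150:285,225:475];b=cv2.imread('pics/scene0.png')[155:330,240:440]
cv2.imwrite('pics/t1.png',cv2.resize(a,None,fx=3.2,fy=3.2,interpolation=cv2.INTER_CUBIC))
cv2.imwrite('pics/s1.png',cv2.resize(b,None,fx=3.4,fy=3.4,interpolation=cv2.INTER_CUBIC))
E
```

```text
(no output)
```

View pics/t1.png

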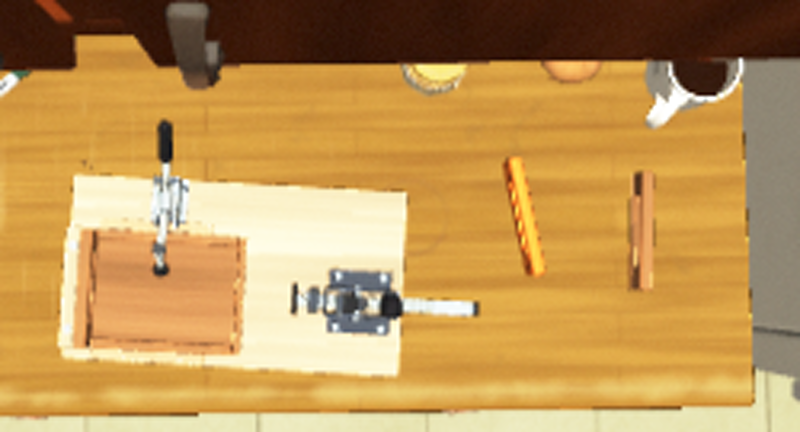

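View pics/s1.png

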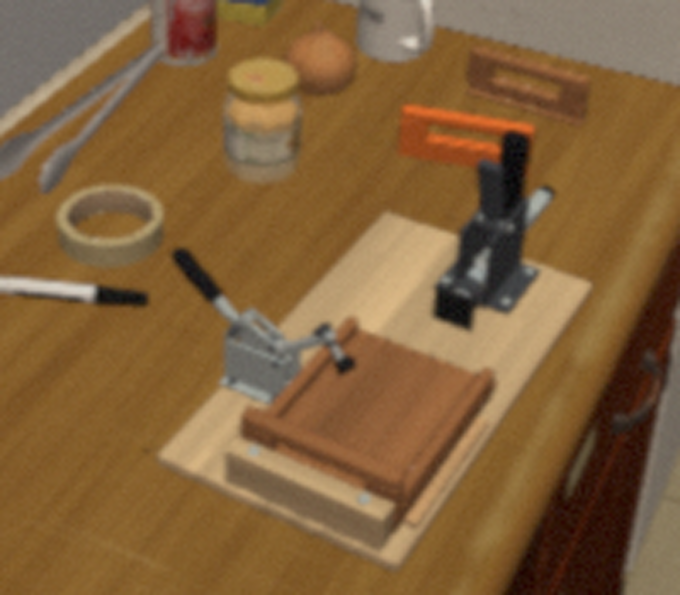

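The top crop shows the jig plate with corners at about (75,175), (407,192), (397,377) and (60,357). The wood board stands at about (642,230) and the orange look-alike at about (525,215). The toggle handle points away from the robot at (165,140). A dark cabinet overhangs the far side. Next I'll fit the jig and board poses.

```bash
cat > h.py <<'E'
from plant import r
import numpy as np,cv2
from scipy.optimize import least_squares
from scipy.spatial.transform import Rotation as R
def proj(i,P):
    c=np.atleast_2d(P)@i['R'].T+i['t']; c=c@i['mtx'].T; return c[:,:2]/c[:,2:]
def back(i,uv,z):
    d=np.linalg.inv(i['mtx'])@np.array([uv[0],uv[1],1.]); d=i['R'].T@d; o=-i['R'].T@i['t']
    return o+d*(z-o[2])/d[2]
def pose2(p,L):  # p=x,y,yaw
    c,s=np.cos(p[2]),np.sin(p[2]); L=np.atleast_2d(L)
    return np.c_[p[0]+c*L[:,0]-s*L[:,1],p[1]+s*L[:,0]+c*L[:,1],L[:,2]]
def st():
    s=r.get_state(); print('t',round(s['clock'],2),'pos',np.round(s['tool_pos'],4),'rotv',np.round(R.from_quat(s['eef_rot']).as_matrix()[:,1],3),'zax',np.round(R.from_quat(s['eef_rot']).as_matrix()[:,2],3),'F',np.round(s['contact_force'],1),'op',round(s['opening'],3),'ff',np.round(s['finger_force'],1)); return s
E
python3 - <<'E'
from h import *
it=r.camera_info('top');isc=r.camera_info('scene')
t=lambda x,y:np.array([x/3.2+225,y/3.2+150]); sc=lambda x,y:np.array([x/3.4+240,y/3.4+155])
L=np.array([[125,215,12],[125,-160,12],[-80,-160,12],[-80,215,12]])/1e3
T=[t(75,175),t(407,192),t(397,377),t(60,357)]
S=[sc(160,457),sc(388,211),sc(590,287),sc(393,565)]
for nm,ps in (('top',[(it,T)]),('sc',[(isc,S)]),('both',[(it,T),(isc,S)])):
    f=lambda p:np.concatenate([(proj(i,pose2(p,L))-np.array(q)).ravel() for i,q in ps])
    o=least_squares(f,[.5,0,0]);print(nm,o.x.round(4),o.fun.round(1))
J=o.x
names=dict(pad0=[0,-40,30],post=[0,-141,107],tf=[0,-107+55*np.sin(.28)+5,129],grip=[120+58*np.sin(.9),105,62+58*np.cos(.9)],hend=[120+78*np.sin(.9),105,62+78*np.cos(.9)],tail0=[0,-245,30],shoulder=[0,24,20])
for k,v in names.items():
    w=pose2(J,np.array(v)/1e3);print(k,w.round(4),'top crop',((proj(it,w)-[225,150])*3.2).round(0),'sc crop',((proj(isc,w)-[240,155])*3.4).round(0))
B=[(it,r'', )]
# board top corners z=54: top image
f=lambda p:np.concatenate([(proj(it,pose2(p,np.array([[65,0,54],[-65,0,54]])/1e3))-[t(645,172),t(645,289)]).ravel()])
o=least_squares(f,[.5,-.3,0]);print('board',o.x.round(4),o.fun.round(1))
f=lambda p:np.concatenate([(proj(isc,pose2(p,np.array([[65,7,54],[-65,7,54]])/1e3))-[sc(470,50),sc(588,77)]).ravel()])
o=least_squares(f,[.5,-.3,0]);print('board sc',o.x.round(4),o.fun.round(1))
# cabinet edges
for z in (.2,.3,.5,.7): print(z,back(it,t(300,62),z).round(3))
i=cv2.imread('pics/scene0.png');j=cv2.imread('pics/top0.png')
cv2.imwrite('pics/full.png',np.vstack([i[:,:],j])[::1,:][:, :][0:800:1][:].copy() if 0 else cv2.resize(np.vstack([i,j]),(480,600)))
E
```

```text
top [ 0.4837  0.0737 -0.0695] [-0.5 -0.5  0.2  0.1  0.4  0.1  0.   0.2]
sc [ 0.4811  0.0732 -0.0756] [-1.8 -0.6 -0.5  0.1  1.3 -0.8  1.   0.5]
both [ 0.4822  0.0733 -0.0726] [-0.3 -0.2  0.4  0.7  0.4  0.7  0.1  0.5 -2.1 -0.5 -1.   0.   0.9 -1.
  0.9  0.5]
pad0 [[0.4793 0.0335 0.03  ]] top crop [[294. 300.]] sc crop [[452. 310.]]
post [[ 0.472  -0.0673  0.107 ]] top crop [[390. 308.]] sc crop [[511. 176.]]
tf [[ 0.4759 -0.0132  0.129 ]] top crop [[339. 305.]] sc crop [[487. 185.]]
grip [[0.6548 0.1661 0.0981]] top crop [[166. 137.]] sc crop [[188. 271.]]
hend [[0.6704 0.1649 0.1105]] top crop [[166. 120.]] sc crop [[171. 252.]]
tail0 [[ 0.4644 -0.171   0.03  ]] top crop [[481. 312.]] sc crop [[547. 192.]]
shoulder [[0.4839 0.0973 0.02  ]] top crop [[236. 297.]] sc crop [[417. 363.]]
board [ 0.5507 -0.3477 -0.0348] [ 0.  -0.5 -0.   0.5]
board sc [ 0.5481 -0.3588  0.014 ] [-0.4 -0.4  0.4  0.3]
0.2 [0.716 0.023 0.2  ]
0.3 [0.7   0.023 0.3  ]
0.5 [0.669 0.022 0.5  ]
0.7 [0.637 0.021 0.7  ]
```

View pics/full.png

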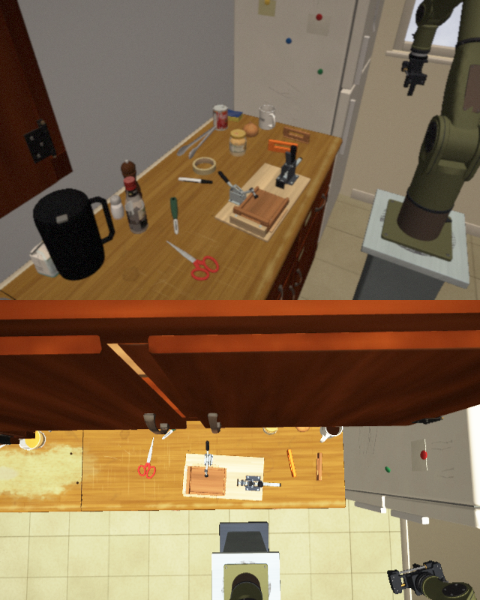

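The full view shows a wall cabinet high above the back and a fridge on the right. I'll move diagonally away from the fridge, over the jig, and refine the poses with the wrist camera.

```bash

python3 -m jog '[{"dx":0.04,"dy":0.08,"dz":0.05},{"dx":0.09,"dy":0.12,"dz":0.05,"wz":-0.05},{"dx":0.09,"dy":0.12,"dz":0.05,"wz":-0.05},{"dx":0.09,"dy":0.12,"dz":0.05,"wz":-0.05},{"dx":0.09,"dy":0.12}]'
python3 -m jog '[{"dx":0.09,"dy":0.12},{"dx":0.09,"dy":0.12},{"dx":0.09,"dy":0.12},{"dx":0.09,"dy":0.12},{"dx":0.09,"dy":0.12}]'
python3 -m jog '[{"dx":0.09,"dy":0.12},{"dx":0.09,"dy":0.12},{"dx":0.09,"dy":0.12},{"dx":0.09,"dy":0.12},{"dx":0.09,"dy":0.12}]'
python3 -m jog '[{"dx":0.09,"dy":0.12},{"dx":0.08,"dy":0.12},{"dy":0.12},{"dy":0.12},{"hand":1}]'
python3 - <<'E'
from h import *
s=st(); i=r.camera_info('wrist'); im=r.snapshot('wrist'); cv2.imwrite('pics/w1.png',im[:,:,::-1])
np.savez('w1.npz',**{k:i[k] for k in ('mtx','R','t')}); print(i['mtx'].round(1).tolist(),(-i['R'].T@i['t']).round(3))
E
```

```text
t 1.2 pos [ 0.1387 -0.6094  0.2387] rotv [ 0.222 -0.975  0.   ] zax [ 0. -0. -1.] F [0.1 0.4 1.3] op 1.0 ff 0.0
[[327.6, 0.0, 316.7], [0.0, 327.6, 194.5], [0.0, 0.0, 1.0]] [ 0.207 -0.594  0.385]invalid input
invalid input
invalid input
invalid input
```

View pics/w1.png

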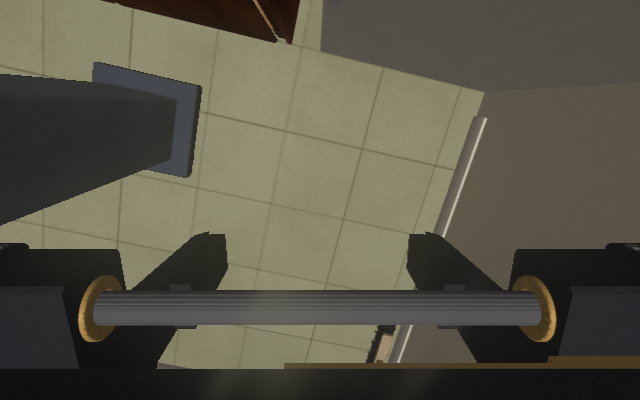

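The arm has not moved because the rows were refused; each row probably needs every key. The wrist view shows only the floor and the fingers. I'll write the rows out in full.

```bash

python3 -m jog '[{"wx":0,"wy":0,"wz":0,"dx":0.04,"dy":0.08,"dz":0.05,"hand":0},{"wx":0,"wy":0,"wz":-0.05,"dx":0.09,"dy":0.12,"dz":0.05,"hand":0},{"wx":0,"wy":0,"wz":-0.05,"dx":0.09,"dy":0.12,"dz":0.05,"hand":0},{"wx":0,"wy":0,"wz":-0.05,"dx":0.09,"dy":0.12,"dz":0.05,"hand":0},{"wx":0,"wy":0,"wz":0,"dx":0.09,"dy":0.12,"dz":0,"hand":0}]' || exit
python3 -m jog '[{"wx":0,"wy":0,"wz":0,"dx":0.09,"dy":0.12,"dz":0,"hand":0},{"wx":0,"wy":0,"wz":0,"dx":0.09,"dy":0.12,"dz":0,"hand":0},{"wx":0,"wy":0,"wz":0,"dx":0.09,"dy":0.12,"dz":0,"hand":0},{"wx":0,"wy":0,"wz":0,"dx":0.09,"dy":0.12,"dz":0,"hand":0},{"wx":0,"wy":0,"wz":0,"dx":0.09,"dy":0.12,"dz":0,"hand":0}]'
python3 -m jog '[{"wx":0,"wy":0,"wz":0,"dx":0.09,"dy":0.12,"dz":0,"hand":0},{"wx":0,"wy":0,"wz":0,"dx":0.09,"dy":0.12,"dz":0,"hand":0},{"wx":0,"wy":0,"wz":0,"dx":0.09,"dy":0.12,"dz":0,"hand":0},{"wx":0,"wy":0,"wz":0,"dx":0.09,"dy":0.12,"dz":0,"hand":0},{"wx":0,"wy":0,"wz":0,"dx":0.09,"dy":0.12,"dz":0,"hand":0}]'
python3 -m jog '[{"wx":0,"wy":0,"wz":0,"dx":0.09,"dy":0.12,"dz":0,"hand":0},{"wx":0,"wy":0,"wz":0,"dx":0.08,"dy":0.12,"dz":0,"hand":0},{"wx":0,"wy":0,"wz":0,"dx":0,"dy":0.12,"dz":0,"hand":0},{"wx":0,"wy":0,"wz":0,"dx":0,"dy":0.12,"dz":0,"hand":0},{"wx":0,"wy":0,"wz":0,"dx":0,"dy":0,"dz":0,"hand":1}]'
python3 - <<'E'
from h import *
s=st(); i=r.camera_info('wrist'); im=r.snapshot('wrist'); cv2.imwrite('pics/w2.png',im[:,:,::-1])
np.savez('w2.npz',**{k:i[k] for k in ('mtx','R','t')}); print((-i['R'].T@i['t']).round(3),i['R'].round(2).tolist())
E
```

```text
clock: 1.67
tool_pos: [0.2403, -0.4693, 0.2911]
eef_rot: [0.999, -0.041, 0.001, 0.002]
contact_force: [1.3, 0.5, -0.2]
opening: 1.002
finger_force: 0.0
clock: 2.08
tool_pos: [0.3521, -0.3179, 0.289]
eef_rot: [0.999, -0.038, 0.0, 0.0]
contact_force: [0.2, -0.5, 0.6]
opening: 1.002
finger_force: 0.0
clock: 2.5
tool_pos: [0.4647, -0.1678, 0.289]
eef_rot: [0.999, -0.038, 0.0, 0.0]
contact_force: [1.0, 0.3, 0.8]
opening: 1.0
finger_force: 0.0
clock: 2.92
tool_pos: [0.5067, -0.0415, 0.2888]
eef_rot: [0.999, -0.033, 0.0, -0.002]
contact_force: [-0.2, 1.3, 0.2]
opening: 0.942
finger_force: 0.0
t 2.92 pos [ 0.5067 -0.0415  0.2888] rotv [-0.065 -0.998 -0.005] zax [ 0.     0.005 -1.   ] F [-0.2  1.3  0.2] op 0.942 ff 0.0
[ 0.576 -0.047  0.435] [[-0.07, -1.0, -0.0], [-0.96, 0.06, 0.27], [-0.27, 0.02, -0.96]]
```

View pics/w2.png

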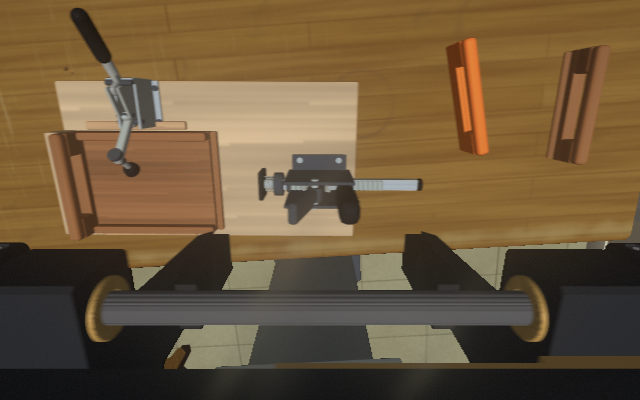

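The wrist view shows the plate corners at about (358,82), (355,236) and (55,82). The handle runs from (122,85) to its end at (76,12), the wood board is at about (578,105), and the pad is at about (263,184). I'll fit the jig corners and the board's silhouette.

```bash
python3 - <<'E'
from h import *
st(); i=r.camera_info('wrist'); im=r.snapshot('wrist'); cv2.imwrite('pics/w3.png',im[:,:,::-1])
g=cv2.cvtColor(im,cv2.COLOR_RGB2GRAY)
L=np.array([[125,-160,12],[-80,-160,12],[125,215,12]])/1e3
uv=np.array([[358,82],[355,236],[55,82]],np.float32)
uv=cv2.cornerSubPix(g,uv.reshape(-1,1,2).copy(),(5,5),(-1,-1),(3,50,.01)).reshape(-1,2);print(uv)
o=least_squares(lambda p:(proj(i,pose2(p,L))-uv).ravel(),[.48,.073,-.07]);J=o.x;print('J',J.round(4),o.fun.round(1))
for k,v in dict(pad0=[0,-40,46],hend=[120+78*np.sin(.9),105,62+78*np.cos(.9)],tail=[0,-245,30],tongue=[0,16,20],posttop=[0,-141,148],c1=[-65,24,57],c2=[65,24,57]).items(): print(k,proj(i,pose2(J,np.array(v)/1e3)).round(0))
# board silhouette fit
for d in r.masks_of('wrist','tray_end')[:3]:
    m=d['region'];print(d['p'],np.round(d['bbox'],0),m.sum(),im[m].mean(0).round(0))
    b=np.array(d['bbox']); 
    M=np.zeros((400,640),np.uint8)
    cs,_=cv2.findContours(m.astype(np.uint8),0,2);H=cv2.convexHull(np.vstack(cs));cv2.fillConvexPoly(M,H,1)
    C=np.array([[x,y,z] for x in(-65,65) for y in(-7,7) for z in(0,54)])/1e3
    def iou(p):
        h=cv2.convexHull(proj(i,pose2(p,C)).astype(np.float32));a,_=cv2.intersectConvexConvex(h,H.astype(np.float32));A=cv2.contourArea(h)+cv2.contourArea(H)-a;return -a/A
    from scipy.optimize import minimize
    best=min((minimize(iou,[.55,y0,w],method='Nelder-Mead',options=dict(initial_simplex=np.array([[.55,y0,w],[.57,y0,w],[.55,y0+.02,w],[.55,y0,w+.1]]))) for y0 in(-.35,-.24) for w in(-.1,.1)),key=lambda o:o.fun)
    print('board',best.x.round(4),best.fun)
cv2.imwrite('pics/c3.png',cv2.resize(im[0:250,380:640,::-1],None,fx=2.4,fy=2.4,interpolation=cv2.INTER_CUBIC))
E
```

```text
t 2.97 pos [ 0.5065 -0.0454  0.2889] rotv [-0.069 -0.998 -0.002] zax [ 0.     0.002 -1.   ] F [-1.   0.1 -0.3] op 0.9 ff 0.0
[[353.4233  81.6185]
 [355.     236.    ]
 [ 55.      82.    ]]
J [ 0.4828  0.0658 -0.0618] [ 4.3 -0.8 -1.1  0.5 -3.3  1.2]
pad0 [[260. 188.]]
hend [[74. 10.]]
tail [[424. 183.]]
tongue [[221. 183.]]
posttop [[351. 214.]]
c1 [[211. 241.]]
c2 [[200. 135.]]
0.71 [438.  38. 482. 156.] 3353 [165.  91.  41.]
board [ 0.568  -0.2221  0.2001] -0.9497386583402067
0.62 [540.  42. 606. 167.] 4999 [115.  79.  50.]
board [ 0.5508 -0.3512 -0.045 ] -0.9718825413681391
```

```bash
python3 - <<'E'
from h import *
i=dict(r.camera_info('wrist')); im=r.snapshot('wrist'); st()
g=cv2.GaussianBlur(cv2.cvtColor(im,cv2.COLOR_RGB2GRAY),(0,0),1).astype(float)
def sub(p,c):  # parabola
    k=int(np.argmax(p)); 
    if 0<k<len(p)-1: d=p[k-1]-2*p[k]+p[k+1]; k=k+.5*(p[k-1]-p[k+1])/d if d else k
    return c+k
pts=[];lab=[]
for c in list(range(175,345,5)):
    p=np.abs(np.diff(g[74:92,c])); pts.append((c,sub(p,74.5)));lab.append(0)
for rw in list(range(90,145,3))+list(range(210,230,3)):
    p=np.abs(np.diff(g[rw,348:368])); pts.append((sub(p,348.5),rw));lab.append(1)
for c in list(range(235,345,5)):
    p=np.abs(np.diff(g[228:244,c])); pts.append((c,sub(p,228.5)));lab.append(2)
pts=np.array(pts);lab=np.array(lab)
E=[((125,-160),(125,215)),((125,-160),(-80,-160)),((-80,-160),(-80,215))]
def f(p):
    out=[]
    for k,(a,b) in enumerate(E):
        A,B=proj(i,pose2(p,np.array([[*a,12],[*b,12]])/1e3)); d=(B-A)/np.linalg.norm(B-A); q=pts[lab==k]-A
        out.append(q[:,0]*d[1]-q[:,1]*d[0])
    return np.concatenate(out)
o=least_squares(f,[.4825,.073,-.07],loss='soft_l1');J=o.x;e=f(J);print('J',J.round(4),[np.median(e[lab==k]).round(2) for k in range(3)],[np.abs(e[lab==k]).mean().round(2) for k in range(3)])
v=im.copy()
for k,P in dict(pad0=[0,-40,46],hend=[120+78*np.sin(.9),105,62+78*np.cos(.9)],hh=[120,105,62],tail=[0,-245,30],posttop=[0,-141,148],c1=[-65,24,57],c2=[65,24,57],trig=[0,-107+75*np.sin(.28),77+75*np.cos(.28)]).items():
    cv2.drawMarker(v,tuple(int(round(t)) for t in proj(i,pose2(J,np.array(P)/1e3))[0]),(255,0,0),0,5)
C=np.array([[x,y,z] for x in(-65,65) for y in(-7,7) for z in(0,54)])/1e3
for q in proj(i,pose2([.5508,-.3512,-.045],C)): cv2.drawMarker(v,tuple(int(round(t)) for t in q),(0,0,255),0,5)
v=v[0:245,:,::-1]
cv2.imwrite('pics/c4.png',np.vstack([cv2.resize(v[:,30:430],(800,490),interpolation=cv2.INTER_CUBIC)]))
cv2.imwrite('pics/c5.png',cv2.resize(v[20:190,430:640],None,fx=3.5,fy=3.5,interpolation=cv2.INTER_CUBIC))
E
```

```text
t 3.12 pos [ 0.5061 -0.0508  0.2888] rotv [-0.078 -0.997  0.001] zax [ 0.    -0.001 -1.   ] F [-0.   0.   0.5] op 0.769 ff 0.0
J [ 0.4838  0.07   -0.0583] [np.float64(0.34), np.float64(-0.15), np.float64(-1.0)] [np.float64(0.6), np.float64(0.48), np.float64(1.18)]
```

View pics/c4.png

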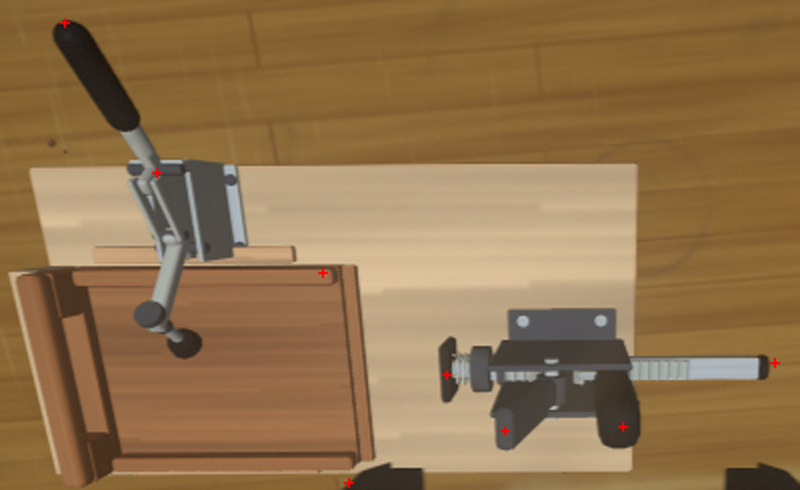

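View pics/c5.png

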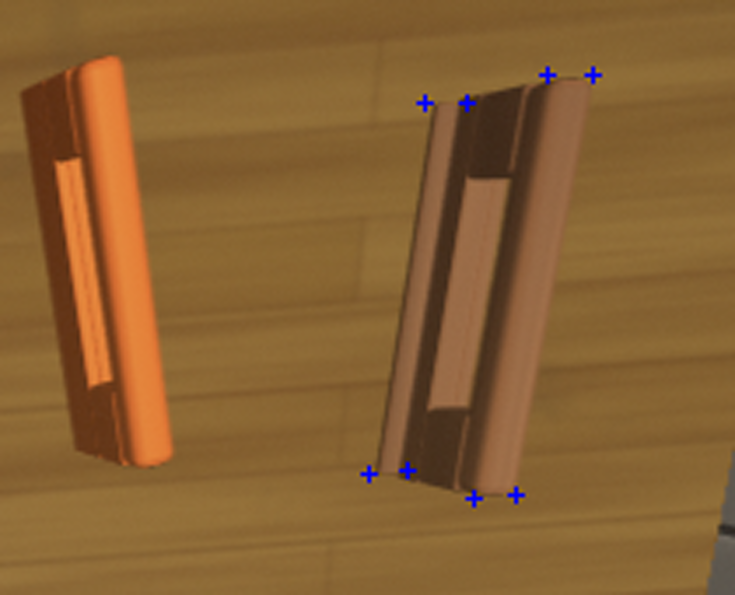

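The jig markers land close, but the true right plate edge is at column 348, just outside my search band. The rod tail shows the rod fed a few mm. I'll refit from these corners: plate at crop (637,163), (632,470) and (31,168), and the board's visible corners.

```bash
python3 -m jog '[{"wx":0,"wy":0,"wz":0,"dx":0,"dy":0,"dz":0,"hand":1},{"wx":0,"wy":0,"wz":0,"dx":0,"dy":0,"dz":0,"hand":1},{"wx":0,"wy":0,"wz":0,"dx":0,"dy":0,"dz":0,"hand":1}]' ; cat > fit.py <<'E'
from h import *
i=dict(r.camera_info('wrist')); im=r.snapshot('wrist'); st()
g=cv2.GaussianBlur(cv2.cvtColor(im,cv2.COLOR_RGB2GRAY),(0,0),1).astype(float)
hsv=cv2.cvtColor(im,cv2.COLOR_RGB2HSV)
def lines(J0,segs):
    """edge points near predicted segments (jig frame mm), normal search +-9px, strongest gradient"""
    out=[]
    for a,b in segs:
        A,B=proj(i,pose2(J0,np.array([a,b])/1e3)); d=(B-A)/np.linalg.norm(B-A); n=np.array([-d[1],d[0]])
        q=[]
        for t in np.linspace(.03,.97,40):
            P=A+t*(B-A); s=np.arange(-9,9.01,.25); xy=(P+s[:,None]*n).astype(np.float32)
            v=cv2.remap(g.astype(np.float32),xy[:,0].reshape(1,-1),xy[:,1].reshape(1,-1),1)[0]
            k=np.abs(v[4:]-v[:-4]); j=int(np.argmax(k)); q.append(P+n*s[j+2])
        out.append(np.array(q))
    return out
segs=[((125,-150,12),(125,50,12)),((125,-160,12),(20,-160,12)),((-80,-155,12),(-80,0,12))]
J=np.array([.4825,.073,-.068])
for _ in range(4):
    Q=lines(J,segs)
    def f(p):
        o=[]
        for (a,b),q in zip(segs,Q):
            A,B=proj(i,pose2(p,np.array([a,b])/1e3)); d=(B-A)/np.linalg.norm(B-A);q=q-A;o.append(q[:,0]*d[1]-q[:,1]*d[0])
        return np.concatenate(o)
    J=least_squares(f,J,loss='soft_l1',f_scale=.5).x
e=f(J);print('J',J.round(4),np.median(np.abs(e.reshape(3,-1)),1).round(2))
E
python3 fit.py; python3 - <<'E'
from h import *
# corner fits with the pose of picture c4 unknown now: reuse current camera approx via reread of earlier pose
i=r.camera_info('wrist'); s=st()
E
```

```text
clock: 3.37
tool_pos: [0.5062, -0.0506, 0.2888]
eef_rot: [0.999, -0.039, 0.0, 0.0]
contact_force: [0.2, -0.5, -0.1]
opening: 0.539
finger_force: 0.0
t 3.42 pos [ 0.5062 -0.0503  0.2888] rotv [-0.078 -0.997  0.   ] zax [ 0. -0. -1.] F [ 0.4 -0.9 -0.2] op 0.486 ff 0.0
J [ 0.4842  0.0724 -0.0626] [0.72 0.14 1.02]
t 3.42 pos [ 0.5062 -0.0503  0.2888] rotv [-0.078 -0.997  0.   ] zax [ 0. -0. -1.] F [ 0.4 -0.9 -0.2] op 0.486 ff 0.0
```

```bash

python3 -m jog '[{"wx":0,"wy":0,"wz":0,"dx":0.098,"dy":0.107,"dz":0,"hand":1},{"wx":0,"wy":0,"wz":0,"dx":0.098,"dy":0.107,"dz":0,"hand":1},{"wx":0,"wy":0,"wz":0,"dx":0.098,"dy":0.107,"dz":0,"hand":1},{"wx":0,"wy":0,"wz":0,"dx":0.098,"dy":0.107,"dz":0,"hand":1},{"wx":0,"wy":0,"wz":0,"dx":0.098,"dy":0.107,"dz":0,"hand":1}]'
python3 -m jog '[{"wx":0,"wy":0,"wz":0,"dx":0.098,"dy":0.107,"dz":0,"hand":1},{"wx":0,"wy":0,"wz":0,"dx":0.098,"dy":0.107,"dz":0,"hand":1},{"wx":0,"wy":0,"wz":0,"dx":0.098,"dy":0.107,"dz":0,"hand":1},{"wx":0,"wy":0,"wz":0,"dx":0,"dy":0,"dz":-0.1,"hand":1},{"wx":0,"wy":0,"wz":0,"dx":0,"dy":0,"dz":-0.1,"hand":1}]'
python3 -m jog '[{"wx":0,"wy":0,"wz":0,"dx":0,"dy":0,"dz":0,"hand":1},{"wx":0,"wy":0,"wz":0,"dx":0,"dy":0,"dz":0,"hand":1}]'
python3 - <<'E'
from h import *
s=st(); i=r.camera_info('wrist'); im=r.snapshot('wrist')
J=[.484,.073,-.067]
for n in('toggle_handle','toggle_grip'):
    for d in r.search_frame('wrist',n)[:2]: print(n,round(d['p'],2),np.round(d['bbox'],0))
print(proj(i,pose2(J,np.array([[181,105,110.5],[165,105,98]])/1e3)).round(0))
it=r.camera_info('top');im=r.snapshot('top');cv2.imwrite('pics/t2.png',cv2.resize(im[120:260,225:365,::-1],None,fx=4,fy=4))
E
```

```text
clock: 3.83
tool_pos: [0.6297, 0.0852, 0.2888]
eef_rot: [0.999, -0.038, 0.0, 0.0]
contact_force: [-0.5, -0.1, 0.1]
opening: 0.117
finger_force: 0.0
clock: 4.25
tool_pos: [0.7045, 0.1677, 0.239]
eef_rot: [0.999, -0.037, 0.002, -0.002]
contact_force: [-0.8, -2.0, -0.5]
opening: 0.007
finger_force: 0.0
clock: 4.42
tool_pos: [0.7013, 0.1636, 0.2372]
eef_rot: [0.999, -0.038, -0.002, 0.001]
contact_force: [-0.5, 0.3, 0.4]
opening: 0.01
finger_force: 0.0
t 4.42 pos [0.7013 0.1636 0.2372] rotv [-0.077 -0.997  0.002] zax [-0.004 -0.002 -1.   ] F [-0.5  0.3  0.4] op 0.01 ff 0.0
toggle_handle 0.79 [308. 218. 328. 235.]
toggle_grip 0.6 [310. 217. 330. 232.]
toggle_grip 0.45 [295. 330. 340. 362.]
[[317. 219.]
 [317. 230.]]
```

```bash

python3 -m jog '[{"wx":0,"wy":0,"wz":0,"dx":0,"dy":0,"dz":-0.11,"hand":1},{"wx":0,"wy":0,"wz":0,"dx":0,"dy":0,"dz":-0.11,"hand":1},{"wx":0,"wy":0,"wz":0,"dx":0,"dy":0,"dz":-0.11,"hand":1},{"wx":0,"wy":0,"wz":0,"dx":0,"dy":0,"dz":-0.11,"hand":1},{"wx":0,"wy":0,"wz":0,"dx":0,"dy":0,"dz":-0.11,"hand":1}]'
python3 -m jog '[{"wx":0,"wy":0,"wz":0,"dx":-0.04,"dy":0.003,"dz":0,"hand":1},{"wx":0,"wy":0,"wz":0,"dx":-0.04,"dy":0.003,"dz":0,"hand":1},{"wx":0,"wy":0,"wz":0,"dx":-0.04,"dy":0.003,"dz":0,"hand":1}]'
python3 -m jog '[{"wx":0,"wy":0,"wz":0,"dx":-0.04,"dy":0.003,"dz":0,"hand":1},{"wx":0,"wy":0,"wz":0,"dx":-0.04,"dy":0.003,"dz":0,"hand":1}]'
python3 -m jog '[{"wx":0,"wy":0,"wz":0,"dx":-0.04,"dy":0.003,"dz":0,"hand":1},{"wx":0,"wy":0,"wz":0,"dx":-0.04,"dy":0.003,"dz":0,"hand":1}]'
python3 -c "from h import *; st()"
```

```text
clock: 5.03
tool_pos: [0.7033, 0.1645, 0.102]
eef_rot: [0.999, -0.038, 0.002, -0.0]
contact_force: [-0.8, 0.9, 0.8]
opening: 0.005
finger_force: 0.0
clock: 5.28
tool_pos: [0.6785, 0.1663, 0.1043]
eef_rot: [0.999, -0.039, 0.007, -0.001]
contact_force: [15.0, -1.6, 10.3]
opening: 0.003
finger_force: 7.5
clock: 5.45
tool_pos: [0.672, 0.1675, 0.1121]
eef_rot: [0.999, -0.04, 0.022, -0.004]
contact_force: [27.9, -4.7, 27.1]
opening: 0.005
finger_force: 14.4
clock: 5.62
tool_pos: [0.6398, 0.1692, 0.1069]
eef_rot: [0.999, -0.04, 0.008, -0.002]
contact_force: [3.8, -0.3, 2.8]
opening: 0.007
finger_force: 2.2
t 5.62 pos [0.6398 0.1692 0.1069] rotv [-0.079 -0.997 -0.004] zax [ 0.017  0.003 -1.   ] F [ 3.8 -0.3  2.8] op 0.007 ff 2.2
```

```bash

python3 -m jog '[{"wx":0,"wy":0,"wz":0,"dx":-0.03,"dy":0.002,"dz":0,"hand":1},{"wx":0,"wy":0,"wz":0,"dx":-0.03,"dy":0.002,"dz":0,"hand":1}]'
python3 -m jog '[{"wx":0,"wy":0,"wz":0,"dx":-0.02,"dy":0.001,"dz":0,"hand":1},{"wx":0,"wy":0,"wz":0,"dx":0,"dy":0,"dz":0,"hand":1}]'
python3 - <<'E'
from h import *
st(); im=r.snapshot('scene');cv2.imwrite('pics/s2.png',cv2.resize(im[155:330,240:440,::-1],None,fx=3.4,fy=3.4,interpolation=cv2.INTER_CUBIC))
E
```

```text
clock: 5.78
tool_pos: [0.6227, 0.1708, 0.1039]
eef_rot: [0.999, -0.038, 0.007, -0.001]
contact_force: [19.8, -2.8, -4.6]
opening: 0.003
finger_force: 9.3
clock: 5.95
tool_pos: [0.6227, 0.1707, 0.1041]
eef_rot: [0.999, -0.039, 0.011, -0.002]
contact_force: [19.8, -0.4, -4.5]
opening: 0.004
finger_force: 9.2
t 5.95 pos [0.6227 0.1707 0.1041] rotv [-0.078 -0.997 -0.005] zax [ 0.023  0.003 -1.   ] F [19.8 -0.4 -4.5] op 0.004 ff 9.2
```

View pics/s2.png

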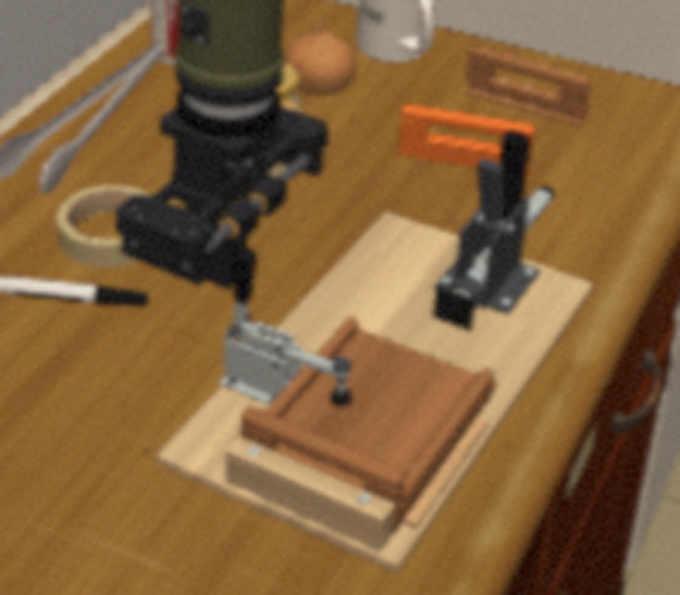

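The foot is down on the tray at (341,395), and the handle appears upright behind the finger. I'll back off, rise, and check the handle angle from the wrist camera.

```bash

python3 -m jog '[{"wx":0,"wy":0,"wz":0,"dx":0.1,"dy":-0.007,"dz":0,"hand":1},{"wx":0,"wy":0,"wz":0,"dx":0.06,"dy":0,"dz":0.08,"hand":1},{"wx":0,"wy":0,"wz":0,"dx":0,"dy":0,"dz":0.16,"hand":1},{"wx":0,"wy":0,"wz":0,"dx":0,"dy":0,"dz":0.16,"hand":1},{"wx":0,"wy":0,"wz":0,"dx":0,"dy":-0.05,"dz":0.16,"hand":1}]'
python3 -m jog '[{"wx":0,"wy":0,"wz":0,"dx":-0.1,"dy":-0.1,"dz":0.05,"hand":0},{"wx":0,"wy":0,"wz":0,"dx":-0.1,"dy":-0.1,"dz":0.05,"hand":0},{"wx":0,"wy":0,"wz":0,"dx":-0.1,"dy":-0.1,"dz":0,"hand":0},{"wx":0,"wy":0,"wz":0,"dx":-0.1,"dy":-0.1,"dz":0,"hand":0},{"wx":0,"wy":0,"wz":0,"dx":-0.1,"dy":-0.1,"dz":0,"hand":0}]'
python3 -m jog '[{"wx":0,"wy":0,"wz":0,"dx":0,"dy":0,"dz":0,"hand":0},{"wx":0,"wy":0,"wz":0,"dx":0,"dy":0,"dz":0,"hand":0},{"wx":0,"wy":0,"wz":0,"dx":0,"dy":0,"dz":0,"hand":0}]'
cat > ov.py <<'E'
exec(open('fit.py').read())
J0=J
print('locked 1.0/.85/.0 end px',[proj(i,pose2(J0,np.array([120+78*np.sin(.9-a),105,62+78*np.cos(.9-a)])/1e3)).round(0).tolist() for a in(1,.85,.7)])
for n in('toggle_handle','toggle_grip'):
    for d in r.search_frame('wrist',n)[:2]: print(n,round(d['p'],2),np.round(d['bbox'],0))
v=im.copy()
for P in ([0,-40,46],[120+78*np.sin(-.1),105,62+78*np.cos(-.1)],[0,-245,30],[65,24,28],[-65,24,28],[125,-160,12],[-80,-160,12],[125,215,12]):
    cv2.drawMarker(v,tuple(int(round(t)) for t in proj(i,pose2(J0,np.array(P)/1e3))[0]),(255,0,0),0,5)
cv2.imwrite('pics/ov.png',cv2.resize(v[0:300,:,::-1],(800,375),interpolation=cv2.INTER_CUBIC)); np.savez('ov.npz',im=im,J=J,**{k:i[k] for k in('mtx','R','t')})
E
python3 ov.py
```

```text
clock: 6.42
tool_pos: [0.6503, 0.1606, 0.2417]
eef_rot: [0.999, -0.036, -0.002, -0.001]
contact_force: [0.3, 1.5, 0.2]
opening: 0.005
finger_force: 0.0
clock: 6.83
tool_pos: [0.5247, 0.0312, 0.2661]
eef_rot: [0.999, -0.038, -0.001, 0.0]
contact_force: [-0.0, 0.4, -0.4]
opening: 0.357
finger_force: 0.0
clock: 7.08
tool_pos: [0.5272, 0.0327, 0.2661]
eef_rot: [0.999, -0.038, -0.0, -0.0]
contact_force: [-0.1, 0.4, -0.5]
opening: 0.588
finger_force: 0.0
t 7.13 pos [0.5277 0.0333 0.266 ] rotv [-0.075 -0.997 -0.001] zax [ 0.     0.001 -1.   ] F [0.4 0.5 0.4] op 0.633 ff 0.0
J [ 0.4846  0.0737 -0.0724] [0.25 0.25 1.29]
locked 1.0/.85/.0 end px [[[139.0, 107.0]], [[136.0, 91.0]], [[135.0, 76.0]]]
toggle_handle 0.76 [135.  95. 191. 146.]
toggle_grip 0.96 [136.  91. 192. 139.]
```

View pics/ov.png

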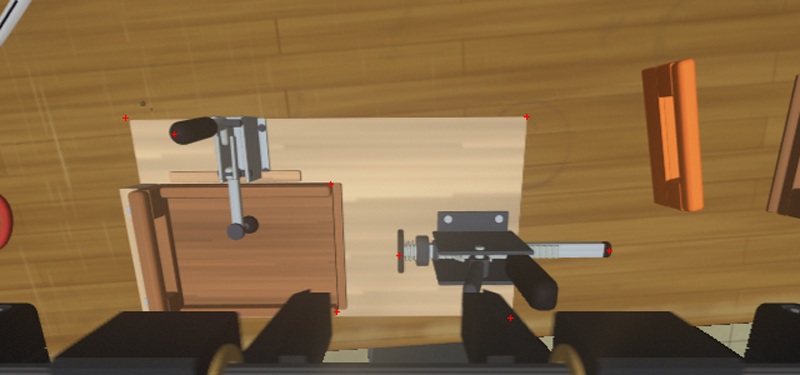

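The view shows the foot down on the tray and the handle end at (172,133), which is exactly the predicted locked position, so the toggle is closed. Next I'll go to the wood board and measure it from above.

```bash

python3 -m jog '[{"wx":0,"wy":0,"wz":0,"dx":-0.02,"dy":-0.16,"dz":0,"hand":0},{"wx":0,"wy":0,"wz":0,"dx":-0.02,"dy":-0.16,"dz":0,"hand":0},{"wx":0,"wy":0,"wz":0,"dx":-0.02,"dy":-0.16,"dz":0,"hand":0},{"wx":0,"wy":0,"wz":0,"dx":-0.02,"dy":-0.16,"dz":0,"hand":0},{"wx":0,"wy":0,"wz":0,"dx":-0.02,"dy":-0.16,"dz":0,"hand":0}]'
python3 -m jog '[{"wx":0,"wy":0,"wz":0,"dx":0,"dy":-0.16,"dz":0,"hand":0},{"wx":0,"wy":0,"wz":0.018,"dx":0,"dy":-0.16,"dz":0,"hand":0},{"wx":0,"wy":0,"wz":0,"dx":0,"dy":-0.15,"dz":0,"hand":0},{"wx":0,"wy":0,"wz":0,"dx":0,"dy":0,"dz":0,"hand":0},{"wx":0,"wy":0,"wz":0,"dx":0,"dy":0,"dz":0,"hand":0}]'
cat > board.py <<'E'
from h import *
from scipy.optimize import minimize
s=st(); i=dict(r.camera_info('wrist')); im=r.snapshot('wrist'); cv2.imwrite('pics/b.png',im[:,:,::-1])
C=np.array([[x,y,z] for x in(-65,65) for y in(-7,7) for z in(0,54)])/1e3
for d in r.masks_of('wrist','tray_end')[:3]:
    m=d['region'].astype(np.uint8)
    cs,_=cv2.findContours(m,0,2);H=cv2.convexHull(np.vstack(cs)).astype(np.float32)
    def iou(p):
        h=cv2.convexHull(proj(i,pose2(p,C)).astype(np.float32));a,_=cv2.intersectConvexConvex(h,H);return -a/(cv2.contourArea(h)+cv2.contourArea(H)-a)
    x0=np.array([.55,-.352,-.03])
    o=minimize(iou,x0,method='Nelder-Mead',options=dict(initial_simplex=x0+np.vstack([np.zeros(3),np.diag([.02,.02,.1])])))
    print(round(d['p'],2),np.round(d['bbox'],0),im[d['region']].mean(0).round(0),'board',o.x.round(4),round(-o.fun,3))
E
python3 board.py
```

```text
clock: 7.65
tool_pos: [0.5027, -0.169, 0.2658]
eef_rot: [0.999, -0.037, 0.0, -0.0]
contact_force: [0.4, 0.1, -0.2]
opening: 1.001
finger_force: 0.0
clock: 8.07
tool_pos: [0.5023, -0.288, 0.2654]
eef_rot: [1.0, -0.022, -0.0, 0.0]
contact_force: [-1.0, 0.8, 0.4]
opening: 1.002
finger_force: 0.0
t 8.07 pos [ 0.5023 -0.288   0.2654] rotv [-0.044 -0.999  0.001] zax [-0.    -0.001 -1.   ] F [-1.   0.8  0.4] op 1.002 ff 0.0
0.59 [360.  58. 385. 184.] [142.  98.  62.] board [ 0.55   -0.3522 -0.0428] 0.939
0.58 [229.  41. 279. 169.] [200. 114.  52.] board [ 0.55  -0.352 -0.03 ] 0.0
0.26 [  2. 196. 102. 239.] [56. 53. 51.] board [ 0.55  -0.352 -0.03 ] 0.0
```

```bash

python3 -m jog '[{"wx":0,"wy":0,"wz":0,"dx":0.096,"dy":-0.128,"dz":-0.02,"hand":0},{"wx":0,"wy":0,"wz":0,"dx":0.096,"dy":-0.128,"dz":-0.02,"hand":0},{"wx":0,"wy":0,"wz":0,"dx":0,"dy":0,"dz":-0.13,"hand":0},{"wx":0,"wy":0,"wz":0,"dx":0,"dy":0,"dz":-0.13,"hand":0},{"wx":0,"wy":0,"wz":0,"dx":0,"dy":0,"dz":-0.13,"hand":0}]'
python3 -m jog '[{"wx":0,"wy":0,"wz":0,"dx":0,"dy":0,"dz":-0.13,"hand":0},{"wx":0,"wy":0,"wz":0,"dx":0,"dy":0,"dz":-0.13,"hand":0},{"wx":0,"wy":0,"wz":0,"dx":0,"dy":0,"dz":-0.13,"hand":0},{"wx":0,"wy":0,"wz":0,"dx":0,"dy":0,"dz":0,"hand":0.3},{"wx":0,"wy":0,"wz":0,"dx":0,"dy":0,"dz":0,"hand":0.5}]'
python3 -m jog '[{"wx":0,"wy":0,"wz":0,"dx":0,"dy":0,"dz":0,"hand":0.6},{"wx":0,"wy":0,"wz":0,"dx":0,"dy":0,"dz":0,"hand":0.6}]'
python3 -c "
from h import *
s=st();i=r.camera_info('wrist');r.snapshot('wrist')
for d in r.search_frame('wrist','tray_end')[:2]: print(d)"
```

```text
clock: 8.58
tool_pos: [0.5521, -0.3474, 0.1576]
eef_rot: [1.0, -0.019, 0.001, -0.0]
contact_force: [0.2, 0.5, -0.6]
opening: 1.0
finger_force: 0.0
clock: 9.0
tool_pos: [0.5503, -0.3467, 0.0599]
eef_rot: [1.0, -0.019, -0.001, -0.001]
contact_force: [0.7, -0.0, -0.1]
opening: 0.873
finger_force: 0.0
clock: 9.17
tool_pos: [0.5523, -0.3498, 0.0637]
eef_rot: [1.0, -0.02, 0.002, 0.001]
contact_force: [-0.4, -0.7, 0.4]
opening: 0.725
finger_force: 0.0
t 9.17 pos [ 0.5523 -0.3498  0.0637] rotv [-0.039 -0.999  0.002] zax [ 0.004 -0.002 -1.   ] F [-0.4 -0.7  0.4] op 0.725 ff 0.0
{'bbox': [0.0, 90.0, 157.2, 251.2], 'p': 0.74}
{'bbox': [309.4, 114.7, 340.9, 350.9], 'p': 0.63}
```

```bash

python3 -m jog '[{"wx":0,"wy":0,"wz":0,"dx":-0.006,"dy":-0.006,"dz":-0.05,"hand":0.6},{"wx":0,"wy":0,"wz":0,"dx":0,"dy":0,"dz":-0.057,"hand":0.6},{"wx":0,"wy":0,"wz":0,"dx":0,"dy":0,"dz":0,"hand":0.6},{"wx":0,"wy":0,"wz":0,"dx":0,"dy":0,"dz":0,"hand":1},{"wx":0,"wy":0,"wz":0,"dx":0,"dy":0,"dz":0,"hand":1}]' 25
python3 -m jog '[{"wx":0,"wy":0,"wz":0,"dx":0,"dy":0,"dz":0,"hand":1},{"wx":0,"wy":0,"wz":0,"dx":0,"dy":0,"dz":0,"hand":1},{"wx":0,"wy":0,"wz":0,"dx":0,"dy":0,"dz":0,"hand":1},{"wx":0,"wy":0,"wz":0,"dx":0,"dy":0,"dz":0,"hand":1}]' 25
python3 -m jog '[{"wx":0,"wy":0,"wz":0,"dx":0,"dy":0,"dz":0.02,"hand":1},{"wx":0,"wy":0,"wz":0,"dx":0,"dy":0,"dz":0.08,"hand":1},{"wx":0,"wy":0,"wz":0,"dx":0,"dy":0,"dz":0,"hand":1}]' 25
```

```text
clock: 9.68
tool_pos: [0.5485, -0.351, 0.0337]
eef_rot: [1.0, -0.02, -0.0, -0.0]
contact_force: [0.2, 0.4, -0.4]
opening: 0.271
finger_force: 0.0
clock: 10.02
tool_pos: [0.5488, -0.3511, 0.0344]
eef_rot: [1.0, -0.02, 0.0, 0.0]
contact_force: [-0.3, 0.1, -0.8]
opening: 0.151
finger_force: 24.8
clock: 10.27
tool_pos: [0.5506, -0.3522, 0.0622]
eef_rot: [1.0, -0.02, 0.002, 0.001]
contact_force: [0.5, -0.8, -0.5]
opening: 0.154
finger_force: 24.8
```

```bash

python3 -m jog '[{"wx":0,"wy":0,"wz":0,"dx":0,"dy":0,"dz":0.13,"hand":1},{"wx":0,"wy":0,"wz":0,"dx":0,"dy":0,"dz":0.15,"hand":1},{"wx":0,"wy":0,"wz":0,"dx":0,"dy":0.02,"dz":0.15,"hand":1},{"wx":0,"wy":0,"wz":0,"dx":0,"dy":0.05,"dz":0.15,"hand":1},{"wx":0,"wy":0,"wz":0,"dx":-0.02,"dy":0.1,"dz":0.1,"hand":1}]' 25
python3 -m jog '[{"wx":0,"wy":0,"wz":-0.008,"dx":-0.025,"dy":0.155,"dz":0,"hand":1},{"wx":0,"wy":0,"wz":-0.008,"dx":-0.025,"dy":0.155,"dz":0,"hand":1},{"wx":0,"wy":0,"wz":0,"dx":-0.025,"dy":0.155,"dz":0,"hand":1},{"wx":0,"wy":0,"wz":0,"dx":-0.025,"dy":0.155,"dz":0,"hand":1},{"wx":0,"wy":0,"wz":0,"dx":-0.025,"dy":0.155,"dz":0,"hand":1}]' 25
python3 -m jog '[{"wx":0,"wy":0,"wz":0,"dx":-0.025,"dy":0.155,"dz":0,"hand":1},{"wx":0,"wy":0,"wz":0,"dx":-0.025,"dy":0.155,"dz":0,"hand":1},{"wx":0,"wy":0,"wz":0,"dx":-0.025,"dy":0.155,"dz":0,"hand":1},{"wx":0,"wy":0,"wz":0,"dx":-0.025,"dy":0.155,"dz":0,"hand":1},{"wx":0,"wy":0,"wz":0,"dx":-0.02,"dy":0.155,"dz":0,"hand":1}]' 25
python3 -m jog '[{"wx":0,"wy":0,"wz":0,"dx":0,"dy":0,"dz":0,"hand":1},{"wx":0,"wy":0,"wz":0,"dx":0,"dy":0,"dz":0,"hand":1},{"wx":0,"wy":0,"wz":0,"dx":0,"dy":0,"dz":0,"hand":1},{"wx":0,"wy":0,"wz":0,"dx":0,"dy":0,"dz":0,"hand":1}]' 25
python3 -c "from h import *; st()"
```

```text
clock: 10.68
tool_pos: [0.5451, -0.3123, 0.2328]
eef_rot: [1.0, -0.022, 0.003, 0.003]
contact_force: [0.8, -0.7, -0.2]
opening: 0.157
finger_force: 24.8
clock: 11.1
tool_pos: [0.5119, -0.1133, 0.2294]
eef_rot: [0.999, -0.036, 0.0, 0.0]
contact_force: [0.4, 0.7, -1.3]
opening: 0.158
finger_force: 24.8
clock: 11.52
tool_pos: [0.4817, 0.0806, 0.2293]
eef_rot: [0.999, -0.036, 0.0, 0.0]
contact_force: [0.4, 0.3, -0.6]
opening: 0.155
finger_force: 24.8
clock: 11.85
tool_pos: [0.4827, 0.0771, 0.2292]
eef_rot: [0.999, -0.037, 0.0, 0.001]
contact_force: [0.0, 0.5, -1.5]
opening: 0.155
finger_force: 24.8
t 11.85 pos [0.4827 0.0771 0.2292] rotv [-0.075 -0.997  0.001] zax [ 0.    -0.001 -1.   ] F [ 0.   0.5 -1.5] op 0.155 ff 24.8
```

The gripper body (±93 mm along y) would hit the trigger if I held the board at its middle. I'll set the board back down in free space and regrip it about 54 mm towards its +x end, so the hand passes beside the trigger.

```bash

python3 -m jog '[{"wx":0,"wy":0,"wz":0,"dx":0,"dy":-0.155,"dz":0,"hand":1},{"wx":0,"wy":0,"wz":0,"dx":0,"dy":-0.155,"dz":0,"hand":1},{"wx":0,"wy":0,"wz":0,"dx":0,"dy":-0.155,"dz":0,"hand":1},{"wx":0,"wy":0,"wz":0,"dx":0,"dy":-0.155,"dz":0,"hand":1},{"wx":0,"wy":0,"wz":0,"dx":0,"dy":-0.155,"dz":0,"hand":1}]' 40
python3 -m jog '[{"wx":0,"wy":0,"wz":0,"dx":0.01,"dy":-0.155,"dz":0,"hand":1},{"wx":0,"wy":0,"wz":0,"dx":0.01,"dy":-0.155,"dz":0,"hand":1},{"wx":0,"wy":0,"wz":0,"dx":0.01,"dy":-0.155,"dz":0,"hand":1},{"wx":0,"wy":0,"wz":0,"dx":0.01,"dy":-0.155,"dz":0,"hand":1},{"wx":0,"wy":0,"wz":0,"dx":0.01,"dy":-0.155,"dz":0,"hand":1}]' 40
python3 -m jog '[{"wx":0,"wy":0,"wz":0,"dx":0,"dy":-0.145,"dz":0,"hand":1},{"wx":0,"wy":0,"wz":0,"dx":0,"dy":0,"dz":-0.14,"hand":1},{"wx":0,"wy":0,"wz":0,"dx":0,"dy":0,"dz":-0.15,"hand":1},{"wx":0,"wy":0,"wz":0,"dx":0,"dy":0,"dz":-0.15,"hand":1},{"wx":0,"wy":0,"wz":0,"dx":0,"dy":0,"dz":-0.15,"hand":1}]' 40
python3 -m jog '[{"wx":0,"wy":0,"wz":0,"dx":0,"dy":0,"dz":-0.1,"hand":1},{"wx":0,"wy":0,"wz":0,"dx":0,"dy":0,"dz":0,"hand":1},{"wx":0,"wy":0,"wz":0,"dx":0,"dy":0,"dz":0,"hand":1}]' 40
```

```text
clock: 12.27
tool_pos: [0.4817, -0.1188, 0.2293]
eef_rot: [0.999, -0.038, -0.0, 0.0]
contact_force: [0.8, 0.1, -0.9]
opening: 0.155
finger_force: 39.8
clock: 12.68
tool_pos: [0.4932, -0.3128, 0.2291]
eef_rot: [0.999, -0.038, -0.0, 0.0]
contact_force: [1.0, -0.2, -0.9]
opening: 0.155
finger_force: 39.8
clock: 13.1
tool_pos: [0.4933, -0.3475, 0.0803]
eef_rot: [0.999, -0.038, 0.0, 0.001]
contact_force: [0.3, -0.5, -1.6]
opening: 0.154
finger_force: 39.8
clock: 13.35
tool_pos: [0.4932, -0.346, 0.0559]
eef_rot: [0.999, -0.037, -0.001, -0.0]
contact_force: [0.2, 0.2, -0.2]
opening: 0.155
finger_force: 39.8
```

```bash

python3 -m jog '[{"wx":0,"wy":0,"wz":0,"dx":0,"dy":0,"dz":-0.04,"hand":1},{"wx":0,"wy":0,"wz":0,"dx":0,"dy":0,"dz":-0.03,"hand":1},{"wx":0,"wy":0,"wz":0,"dx":0,"dy":0,"dz":-0.014,"hand":1},{"wx":0,"wy":0,"wz":0,"dx":0,"dy":0,"dz":0,"hand":1}]' 40
python3 -m jog '[{"wx":0,"wy":0,"wz":0,"dx":0,"dy":0,"dz":0,"hand":0.6},{"wx":0,"wy":0,"wz":0,"dx":0,"dy":0,"dz":0,"hand":0.6},{"wx":0,"wy":0,"wz":0,"dx":0,"dy":0,"dz":0,"hand":0.6},{"wx":0,"wy":0,"wz":0,"dx":0,"dy":0,"dz":0,"hand":0.6}]' 40
```

```text
clock: 13.68
tool_pos: [0.4949, -0.345, 0.0358]
eef_rot: [0.999, -0.036, 0.0, 0.0]
contact_force: [-0.1, 0.5, -0.8]
opening: 0.151
finger_force: 39.8
clock: 14.02
tool_pos: [0.4953, -0.345, 0.0363]
eef_rot: [0.999, -0.036, 0.0, 0.0]
contact_force: [0.6, -0.1, -0.2]
opening: 0.391
finger_force: 0.0
```

```bash

python3 -m jog '[{"wx":0,"wy":0,"wz":0,"dx":0.074,"dy":-0.0055,"dz":0,"hand":0.6},{"wx":0,"wy":0,"wz":0,"dx":0.074,"dy":-0.0055,"dz":0,"hand":0.6},{"wx":0,"wy":0,"wz":0,"dx":0.074,"dy":-0.0055,"dz":-0.003,"hand":0.6},{"wx":0,"wy":0,"wz":0,"dx":0,"dy":0,"dz":0,"hand":0.6},{"wx":0,"wy":0,"wz":0,"dx":0,"dy":0,"dz":0,"hand":0.6}]' 40
python3 -c "from h import *; st()"
python3 -m jog '[{"wx":0,"wy":0,"wz":0,"dx":0,"dy":0,"dz":0,"hand":1},{"wx":0,"wy":0,"wz":0,"dx":0,"dy":0,"dz":0,"hand":1},{"wx":0,"wy":0,"wz":0,"dx":0,"dy":0,"dz":0,"hand":1},{"wx":0,"wy":0,"wz":0,"dx":0,"dy":0,"dz":0,"hand":1},{"wx":0,"wy":0,"wz":0,"dx":0,"dy":0,"dz":0,"hand":1}]' 45
python3 -c "from h import *; st()"
python3 -m jog '[{"wx":0,"wy":0,"wz":0,"dx":0,"dy":0,"dz":0.04,"hand":1},{"wx":0,"wy":0,"wz":0,"dx":0,"dy":0,"dz":0.12,"hand":1},{"wx":0,"wy":0,"wz":0,"dx":0,"dy":0,"dz":0.15,"hand":1},{"wx":0,"wy":0,"wz":0,"dx":0,"dy":0,"dz":0.15,"hand":1},{"wx":0,"wy":0,"wz":0,"dx":0,"dy":0,"dz":0.15,"hand":1}]' 45
```

```text
clock: 14.43
tool_pos: [0.551, -0.3485, 0.0351]
eef_rot: [0.999, -0.036, 0.0, 0.0]
contact_force: [-0.0, -0.1, -0.6]
opening: 0.398
finger_force: 0.0
t 14.43 pos [ 0.551  -0.3485  0.0351] rotv [-0.071 -0.997 -0.   ] zax [ 0.001 -0.    -1.   ] F [-0.  -0.1 -0.6] op 0.398 ff 0.0
clock: 14.85
tool_pos: [0.5496, -0.3492, 0.035]
eef_rot: [0.999, -0.036, -0.001, 0.0]
contact_force: [-1.7, -0.5, 0.6]
opening: 0.154
finger_force: 44.9
t 14.85 pos [ 0.5496 -0.3492  0.035 ] rotv [-0.073 -0.997  0.   ] zax [-0.001 -0.    -1.   ] F [-1.7 -0.5  0.6] op 0.154 ff 44.9
clock: 15.27
tool_pos: [0.5502, -0.3487, 0.1897]
eef_rot: [0.999, -0.036, 0.0, -0.0]
contact_force: [-0.1, -0.5, -0.9]
opening: 0.153
finger_force: 44.9
```

```bash

python3 -m jog '[{"wx":0,"wy":0,"wz":0,"dx":0,"dy":0.12,"dz":0.08,"hand":1},{"wx":0,"wy":0,"wz":0,"dx":0,"dy":0.14,"dz":0.07,"hand":1},{"wx":0,"wy":0,"wz":0,"dx":0,"dy":0.14,"dz":0.06,"hand":1},{"wx":0,"wy":0,"wz":0,"dx":0,"dy":0.155,"dz":0,"hand":1},{"wx":0,"wy":0,"wz":0,"dx":0,"dy":0.155,"dz":0,"hand":1}]' 45
python3 -m jog '[{"wx":0,"wy":0,"wz":0,"dx":-0.01,"dy":0.155,"dz":0,"hand":1},{"wx":0,"wy":0,"wz":0,"dx":-0.01,"dy":0.155,"dz":0,"hand":1},{"wx":0,"wy":0,"wz":0,"dx":-0.01,"dy":0.155,"dz":0,"hand":1},{"wx":0,"wy":0,"wz":0,"dx":-0.01,"dy":0.155,"dz":0,"hand":1},{"wx":0,"wy":0,"wz":0,"dx":-0.01,"dy":0.155,"dz":0,"hand":1}]' 45
python3 -m jog '[{"wx":0,"wy":0,"wz":0,"dx":0,"dy":0.12,"dz":0,"hand":1},{"wx":0,"wy":0,"wz":0,"dx":0,"dy":0.08,"dz":0,"hand":1},{"wx":0,"wy":0,"wz":0,"dx":0,"dy":0,"dz":0,"hand":1},{"wx":0,"wy":0,"wz":0,"dx":0,"dy":0,"dz":0,"hand":1},{"wx":0,"wy":0,"wz":0,"dx":0,"dy":0,"dz":0,"hand":1}]' 45
python3 - <<'E'
from h import *
s=st()
T=pose2([.4843,.0735,-.072],[.0535,.006,.25])[0]; print('need',((T-s['tool_pos'])/.25).round(4))
E
```

```text
clock: 15.68
tool_pos: [0.5509, -0.1702, 0.242]
eef_rot: [0.999, -0.037, 0.002, 0.0]
contact_force: [-0.0, 1.3, -0.6]
opening: 0.154
finger_force: 44.9
clock: 16.1
tool_pos: [0.5375, 0.0241, 0.2408]
eef_rot: [0.999, -0.036, 0.0, -0.0]
contact_force: [-0.2, -0.6, -1.2]
opening: 0.158
finger_force: 44.9
clock: 16.52
tool_pos: [0.5379, 0.0707, 0.2404]
eef_rot: [0.999, -0.037, 0.0, 0.001]
contact_force: [-0.4, 0.2, -1.9]
opening: 0.155
finger_force: 44.9
t 16.52 pos [0.5379 0.0707 0.2404] rotv [-0.074 -0.997  0.001] zax [ 0.    -0.001 -1.   ] F [-0.4  0.2 -1.9] op 0.155 ff 44.9
need [0.0006 0.0197 0.0386]
```

```bash

python3 -m jog '[{"wx":0,"wy":0,"wz":0,"dx":0,"dy":0.02,"dz":-0.1,"hand":1},{"wx":0,"wy":0,"wz":0,"dx":0,"dy":0,"dz":-0.15,"hand":1},{"wx":0,"wy":0,"wz":0,"dx":0,"dy":0,"dz":-0.15,"hand":1},{"wx":0,"wy":0,"wz":0,"dx":0,"dy":0,"dz":-0.14,"hand":1},{"wx":0,"wy":0,"wz":0,"dx":0,"dy":0,"dz":-0.06,"hand":1}]' 45
python3 -m jog '[{"wx":0,"wy":0,"wz":0,"dx":0,"dy":0,"dz":0,"hand":1},{"wx":0,"wy":0,"wz":0,"dx":0,"dy":0,"dz":0,"hand":1},{"wx":0,"wy":0,"wz":0,"dx":0,"dy":0,"dz":0,"hand":1},{"wx":0,"wy":0,"wz":0,"dx":0,"dy":0,"dz":0,"hand":1}]' 45
python3 - <<'E'
from h import *
s=st()
T=pose2([.4843,.0735,-.072],[.0535,.006,.047])[0]; print('need',((T-s['tool_pos'])/.25).round(4))
E
```

```text
clock: 16.93
tool_pos: [0.5359, 0.0743, 0.0864]
eef_rot: [0.999, -0.038, -0.003, 0.001]
contact_force: [0.2, 0.9, -1.8]
opening: 0.153
finger_force: 44.9
clock: 17.27
tool_pos: [0.5394, 0.0768, 0.0917]
eef_rot: [0.999, -0.037, 0.002, -0.0]
contact_force: [-0.1, -0.1, 0.3]
opening: 0.155
finger_force: 44.9
t 17.27 pos [0.5394 0.0768 0.0917] rotv [-0.073 -0.997 -0.001] zax [ 0.003  0.    -1.   ] F [-0.1 -0.1  0.3] op 0.155 ff 44.9
need [-0.0053 -0.0045 -0.1789]
```

```bash

python3 -m jog '[{"wx":0,"wy":0,"wz":0,"dx":-0.005,"dy":-0.004,"dz":-0.06,"hand":1},{"wx":0,"wy":0,"wz":0,"dx":0,"dy":0,"dz":-0.06,"hand":1},{"wx":0,"wy":0,"wz":0,"dx":0,"dy":0,"dz":-0.03,"hand":1},{"wx":0,"wy":0,"wz":0,"dx":0,"dy":0,"dz":0,"hand":1},{"wx":0,"wy":0,"wz":0,"dx":0,"dy":0,"dz":0,"hand":1}]' 45
python3 - <<'E'
from h import *
s=st()
T=pose2([.4843,.0735,-.072],[.0535,.006,.047])[0]; print('need',((T-s['tool_pos'])/.25).round(4))
E
```

```text
clock: 17.68
tool_pos: [0.5371, 0.0763, 0.0532]
eef_rot: [0.999, -0.036, 0.0, -0.0]
contact_force: [0.5, -1.2, -0.1]
opening: 0.155
finger_force: 44.9
t 17.68 pos [0.5371 0.0763 0.0532] rotv [-0.072 -0.997 -0.   ] zax [ 0.001  0.    -1.   ] F [ 0.5 -1.2 -0.1] op 0.155 ff 44.9
need [ 0.0038 -0.0026 -0.0247]
```

```bash

python3 -m jog '[{"wx":0,"wy":0,"wz":0,"dx":0.003,"dy":0,"dz":-0.01,"hand":1},{"wx":0,"wy":0,"wz":0,"dx":0,"dy":0,"dz":-0.01,"hand":1},{"wx":0,"wy":0,"wz":0,"dx":0,"dy":0,"dz":0,"hand":1}]' 45
python3 -m jog '[{"wx":0,"wy":0,"wz":0,"dx":0,"dy":0,"dz":-0.007,"hand":1},{"wx":0,"wy":0,"wz":0,"dx":0,"dy":0,"dz":0,"hand":1}]' 45
python3 -m jog '[{"wx":0,"wy":0,"wz":0,"dx":0,"dy":0,"dz":-0.006,"hand":1},{"wx":0,"wy":0,"wz":0,"dx":0,"dy":0,"dz":0,"hand":1}]' 45
python3 - <<'E'
from h import *
s=st()
im=r.snapshot('scene');cv2.imwrite('pics/s3.png',im[:,:,::-1])
E
```

```text
clock: 17.93
tool_pos: [0.5377, 0.0763, 0.0477]
eef_rot: [0.999, -0.036, 0.0, -0.0]
contact_force: [0.4, -0.6, -0.7]
opening: 0.153
finger_force: 44.9
clock: 18.1
tool_pos: [0.5379, 0.0763, 0.0469]
eef_rot: [0.999, -0.036, 0.001, -0.0]
contact_force: [-1.3, -1.0, 8.4]
opening: 0.154
finger_force: 44.9
clock: 18.27
tool_pos: [0.538, 0.0763, 0.0468]
eef_rot: [0.999, -0.036, 0.001, -0.0]
contact_force: [-3.4, -0.7, 21.3]
opening: 0.156
finger_force: 44.9
t 18.27 pos [0.538  0.0763 0.0468] rotv [-0.072 -0.997 -0.   ] zax [ 0.002 -0.    -1.   ] F [-3.4 -0.7 21.3] op 0.156 ff 44.9
```

```bash

python3 -m jog '[{"wx":0,"wy":0,"wz":0,"dx":0,"dy":0,"dz":0.007,"hand":1},{"wx":0,"wy":0,"wz":0,"dx":0,"dy":0,"dz":0,"hand":0.7},{"wx":0,"wy":0,"wz":0,"dx":0,"dy":0,"dz":0,"hand":0.7},{"wx":0,"wy":0,"wz":0,"dx":0,"dy":0,"dz":0,"hand":0.7},{"wx":0,"wy":0,"wz":0,"dx":0,"dy":0,"dz":0,"hand":0.7}]' 45
python3 -m jog '[{"wx":0,"wy":0,"wz":0,"dx":0,"dy":0,"dz":0.04,"hand":0.7},{"wx":0,"wy":0,"wz":0,"dx":0,"dy":0,"dz":0.12,"hand":0.7},{"wx":0,"wy":0,"wz":0,"dx":0,"dy":0,"dz":0.16,"hand":0.7},{"wx":0,"wy":0,"wz":0,"dx":0,"dy":0,"dz":0.16,"hand":0.7},{"wx":0,"wy":0,"wz":0,"dx":-0.04,"dy":0,"dz":0.15,"hand":0.7}]' 45
python3 -m jog '[{"wx":0,"wy":0,"wz":0,"dx":-0.06,"dy":-0.05,"dz":0.12,"hand":0.7},{"wx":0,"wy":0,"wz":0,"dx":-0.06,"dy":-0.05,"dz":0.12,"hand":0.7},{"wx":0,"wy":0,"wz":0,"dx":0,"dy":0,"dz":0,"hand":0.7},{"wx":0,"wy":0,"wz":0,"dx":0,"dy":0,"dz":0,"hand":0.7}]' 45
cat > look.py <<'E'
exec(open('fit.py').read())
from scipy.optimize import minimize
for d in r.masks_of('wrist','tray_end')[:3]: 
    b=np.array(d['bbox']);print('tray_end',round(d['p'],2),b.round(0))
    if b[0]>150 and b[2]<400:
        cs,_=cv2.findContours(d['region'].astype(np.uint8),0,2);H=cv2.convexHull(np.vstack(cs)).astype(np.float32)
        C=np.array([[x,y,z] for x in(-65,65) for y in(-7,7) for z in(12,66)])/1e3
        def iou(p):
            h=cv2.convexHull(proj(i,pose2(p,C)).astype(np.float32));a,_=cv2.intersectConvexConvex(h,H);return -a/(cv2.contourArea(h)+cv2.contourArea(H)-a)
        x0=pose2(J,[0,.006,0])[0].copy();x0[2]=J[2]
        o=minimize(iou,x0,method='Nelder-Mead',options=dict(initial_simplex=x0+np.vstack([np.zeros(3),np.diag([.01,.01,.05])])))
        c,s=np.cos(J[2]),np.sin(J[2]);dx=o.x[:2]-J[:2];print('board in jig',(c*dx[0]+s*dx[1]).round(4),(-s*dx[0]+c*dx[1]).round(4),(o.x[2]-J[2]).round(3),round(-o.fun,3))
v=im.copy()
C=[[x,y,z] for x in(-65,65) for y in(-1,13) for z in(66,)]+[[0,-40,46],[0,-245,30],[125,-160,12],[65,16,23.5],[-65,16,23.5]]
for q in proj(i,pose2(J,np.array(C)/1e3)): cv2.drawMarker(v,tuple(int(round(t)) for t in q),(255,0,0),0,4)
cv2.imwrite('pics/look.png',cv2.resize(v[50:300,60:440,::-1],None,fx=2.1,fy=2.1,interpolation=cv2.INTER_CUBIC))
E
python3 look.py
```

```text
clock: 18.73
tool_pos: [0.5374, 0.0763, 0.0457]
eef_rot: [0.999, -0.036, -0.0, 0.0]
contact_force: [-0.1, -0.3, -0.5]
opening: 0.299
finger_force: 0.0
clock: 19.15
tool_pos: [0.529, 0.0762, 0.2061]
eef_rot: [0.999, -0.036, 0.001, -0.0]
contact_force: [0.8, -0.7, 0.3]
opening: 0.3
finger_force: 0.0
clock: 19.48
tool_pos: [0.4978, 0.0506, 0.2655]
eef_rot: [0.999, -0.037, 0.002, -0.0]
contact_force: [0.4, 0.4, -0.7]
opening: 0.303
finger_force: 0.0
t 19.53 pos [0.4976 0.0512 0.2641] rotv [-0.073 -0.997 -0.   ] zax [ 0.001  0.    -1.   ] F [ 0.5  0.4 -0.3] op 0.302 ff 0.0
J [ 0.4837  0.0732 -0.0631] [0.51 0.21 1.25]
tray_end 0.86 [283. 119. 301. 241.]
board in jig 0.001 0.0068 -0.015 0.94
tray_end 0.73 [530.  14. 582. 145.]
```

View pics/look.png

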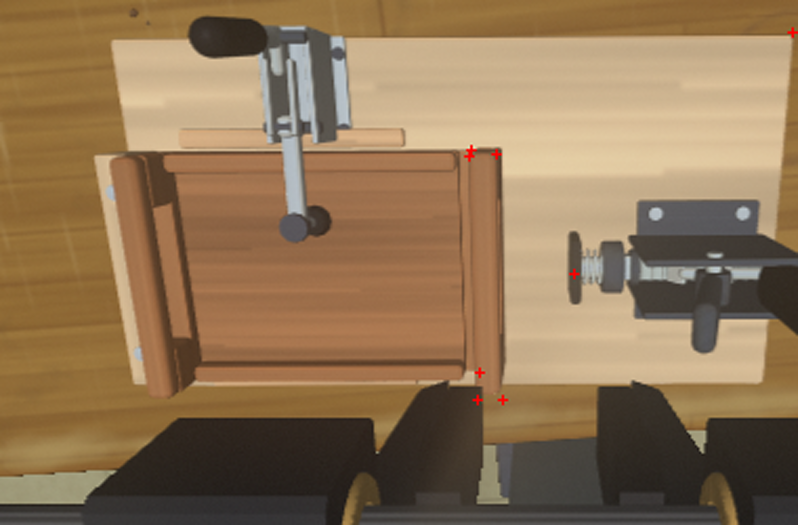

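The board stands just before the tongue, about 1 mm off the tray's sides and parallel to it. The pad is at about (572,270), and the trigger leans forward at (706,310). Now I'll hook the shut fingers in front of the trigger.

```bash

python3 -m jog '[{"wx":0,"wy":0,"wz":0,"dx":-0.034,"dy":-0.054,"dz":0,"hand":1},{"wx":0,"wy":0,"wz":0,"dx":-0.034,"dy":-0.054,"dz":0,"hand":1},{"wx":0,"wy":0,"wz":0,"dx":0,"dy":0,"dz":-0.05,"hand":1},{"wx":0,"wy":0,"wz":0,"dx":0,"dy":0,"dz":-0.05,"hand":1},{"wx":0,"wy":0,"wz":0,"dx":0,"dy":0,"dz":0,"hand":1}]' 45
python3 - <<'E'
from h import *
s=st()
T=pose2([.4843,.0735,-.072],[0,-.049,.12])[0]; print('need',((T-s['tool_pos'])/.25).round(4))
E
```

```text
clock: 20.0
tool_pos: [0.4787, 0.0244, 0.2355]
eef_rot: [0.999, -0.036, -0.003, 0.0]
contact_force: [-0.8, -0.6, -0.1]
opening: 0.006
finger_force: 0.0
t 20.0 pos [0.4787 0.0244 0.2355] rotv [-0.071 -0.997  0.001] zax [-0.007 -0.001 -1.   ] F [-0.8 -0.6 -0.1] op 0.006 ff 0.0
need [ 0.0082  0.0008 -0.462 ]
```

```bash

python3 -m jog '[{"wx":0,"wy":0,"wz":0,"dx":0,"dy":0,"dz":-0.115,"hand":1},{"wx":0,"wy":0,"wz":0,"dx":0.004,"dy":0,"dz":-0.115,"hand":1},{"wx":0,"wy":0,"wz":0,"dx":0.004,"dy":0,"dz":-0.115,"hand":1},{"wx":0,"wy":0,"wz":0,"dx":0,"dy":0,"dz":-0.115,"hand":1},{"wx":0,"wy":0,"wz":0,"dx":0,"dy":0,"dz":0,"hand":1}]' 45
cat > j.py <<'E'
from h import *
J=np.array([.4843,.0735,-.072])
def jig():
    s=r.get_state();c,q=np.cos(J[2]),np.sin(J[2]);d=s['tool_pos'][:2]-J[:2];f=s['contact_force']
    print('t %.2f jig x %.1f y %.1f z %.1f  Fx %.1f Fy %.1f Fz %.1f'%(s['clock'],1e3*(c*d[0]+q*d[1]),1e3*(-q*d[0]+c*d[1]),1e3*s['tool_pos'][2],c*f[0]+q*f[1],-q*f[0]+c*f[1],f[2]))
def prof(cam,im,y0,y1,z,x=0,n=1):
    i=r.camera_info(cam);y=np.arange(y0,y1+.01,n)
    P=proj(i,pose2(J,np.c_[np.full_like(y,x),y,np.full_like(y,z)]/1e3)).astype(np.float32)
    return y,P,cv2.remap(im,P[:,0].reshape(1,-1),P[:,1].reshape(1,-1),1)[0].astype(int)
E
python3 - <<'E'
from j import *
jig(); im=r.snapshot('wrist'); cv2.imwrite('pics/p0.png',im[:,:,::-1])
for z,x in((30,0),(36,0),(30,6)):
    y,P,v=prof('wrist',im,-265,-215,z,x,2.); print(z,x,P[0].round(0),P[-1].round(0),v.sum(1).tolist())
y,P,v=prof('wrist',im,-70,10,40,0,2.); print(P[0].round(0),P[-1].round(0),v.sum(1).tolist())
print('scene'); im=r.snapshot('scene');y,P,v=prof('scene',im,-70,10,46,0,2.); print(P[0].round(0),P[-1].round(0),v.sum(1).tolist())
for n in('pad','pad_face','push_rod','tray_end'):
    for c in('wrist','scene'):
        for d in r.search_frame(c,n)[:2]: print(c,n,round(d['p'],2),np.round(d['bbox'],0))
E
```

```text
clock: 20.42
tool_pos: [0.4796, 0.0247, 0.1189]
eef_rot: [0.999, -0.035, -0.005, 0.001]
contact_force: [-0.4, -0.1, 0.1]
opening: 0.003
finger_force: 0.0
t 20.42 jig x -1.2 y -49.0 z 118.9  Fx -0.4 Fy -0.1 Fz 0.1
30 0 [603. 197.] [536. 197.] [338, 343, 343, 344, 347, 348, 338, 151, 142, 140, 112, 457, 575, 575, 575, 574, 577, 577, 574, 576, 576, 577, 574, 576, 576, 576]
36 0 [609. 200.] [542. 200.] [317, 318, 321, 323, 325, 328, 331, 332, 333, 285, 143, 144, 118, 232, 588, 591, 590, 592, 592, 592, 590, 590, 592, 593, 592, 590]
30 6 [604. 190.] [538. 190.] [310, 309, 308, 308, 309, 313, 314, 317, 196, 130, 134, 410, 564, 564, 563, 564, 563, 562, 563, 563, 564, 563, 564, 561, 564, 563]
[345. 201.] [235. 201.] [546, 269, 278, 282, 289, 291, 289, 522, 537, 528, 546, 527, 553, 228, 228, 220, 498, 533, 535, 534, 536, 537, 537, 537, 536, 538, 539, 536, 536, 538, 535, 536, 511, 200, 207, 372, 380, 242, 265, 342, 366]
scene
[377. 236.] [365. 251.] [272, 230, 211, 207, 207, 209, 213, 223, 235, 258, 278, 268, 215, 172, 133, 103, 78, 68, 66, 74, 94, 119, 164, 222, 272, 300, 325, 328, 323, 316, 297, 270, 254, 258, 272, 325, 386, 423, 429, 426, 391]
wrist pad 0.97 [303. 172. 329. 228.]
scene pad 0.62 [366. 241. 380. 248.]
wrist pad_face 0.74 [304. 168. 326. 225.]
scene pad_face 0.6 [369. 237. 383. 248.]
wrist push_rod 0.82 [301. 166. 588. 226.]
wrist push_rod 0.63 [  0.   0. 585. 288.]
scene push_rod 0.57 [366. 212. 402. 249.]
wrist tray_end 0.87 [215. 106. 260. 253.]
wrist tray_end 0.56 [628.   0. 638. 140.]
scene tray_end 0.97 [343. 237. 386. 266.]
scene tray_end 0.52 [360. 187. 365. 192.]
```

```bash

cat > m.py <<'E'
from j import *
jig(); im=r.snapshot('wrist')
y,P,v=prof('wrist',im,-270,-150,30,0,.5);g=v.sum(1);ok=(P[:,0]<638)&(P[:,0]>0);d=g[3:]-g[:-3];k=[a for a in range(len(d)) if ok[a+3] and d[a]<-90 and d[a]==d[max(0,a-4):a+5].min()]
print('tail',[float(y[a]+.75) for a in k][:4],'feed if tail first: %.1f'%(y[k[0]]+.75+252) if k else '')
y,P,v=prof('wrist',im,-75,25,40,0,1.);print('P',P[0].round(0),P[-1].round(0));print([int(a) for a in v.sum(1)])
E
python3 -m jog '[{"wx":0,"wy":0,"wz":0,"dx":-0.003,"dy":-0.04,"dz":0,"hand":1},{"wx":0,"wy":0,"wz":0,"dx":-0.003,"dy":-0.04,"dz":0,"hand":1},{"wx":0,"wy":0,"wz":0,"dx":-0.003,"dy":-0.04,"dz":0,"hand":1}]' 45
python3 -c "from j import *; jig()"
python3 -m jog '[{"wx":0,"wy":0,"wz":0,"dx":-0.003,"dy":-0.04,"dz":0,"hand":1},{"wx":0,"wy":0,"wz":0,"dx":0,"dy":0,"dz":0,"hand":1}]' 45
python3 m.py
```

```text
clock: 21.17
tool_pos: [0.4807, -0.006, 0.1239]
eef_rot: [0.999, -0.036, 0.001, -0.0]
contact_force: [-0.7, 5.0, 4.9]
opening: 0.006
finger_force: 2.3
t 21.17 jig x 2.1 y -79.6 z 123.9  Fx -1.0 Fy 4.9 Fz 4.9
clock: 21.33
tool_pos: [0.4797, -0.0186, 0.1238]
eef_rot: [0.999, -0.038, 0.001, 0.001]
contact_force: [1.8, 1.6, 1.9]
opening: 0.005
finger_force: 1.1
t 21.33 jig x 2.1 y -92.1 z 123.8  Fx 1.6 Fy 1.7 Fz 1.9
tail [-238.75, -168.75] feed if tail first: 13.2
P [294. 204.] [158. 204.]
[266, 267, 267, 263, 265, 265, 274, 403, 526, 527, 537, 554, 560, 556, 445, 185, 231, 261, 262, 269, 272, 272, 271, 275, 276, 270, 270, 323, 491, 552, 509, 520, 536, 524, 510, 496, 512, 533, 361, 163, 163, 177, 180, 183, 185, 194, 360, 517, 525, 525, 525, 527, 524, 525, 530, 525, 525, 524, 524, 525, 524, 525, 525, 526, 525, 519, 374, 201, 192, 192, 187, 188, 188, 195, 284, 360, 364, 365, 346, 362, 366, 361, 329, 226, 195, 208, 238, 281, 313, 330, 343, 355, 365, 362, 355, 352, 351, 355, 354, 346, 337]
```

```bash

python3 -m jog '[{"wx":0,"wy":0,"wz":0,"dx":-0.001,"dy":-0.02,"dz":0,"hand":1},{"wx":0,"wy":0,"wz":0,"dx":0,"dy":0,"dz":0,"hand":1}]' 45
python3 -c "from j import *; jig()"
python3 -m jog '[{"wx":0,"wy":0,"wz":0,"dx":0.003,"dy":0.05,"dz":0,"hand":1},{"wx":0,"wy":0,"wz":0,"dx":0.004,"dy":0.055,"dz":0,"hand":1},{"wx":0,"wy":0,"wz":0,"dx":0.004,"dy":0.055,"dz":0,"hand":1},{"wx":0,"wy":0,"wz":0,"dx":0,"dy":0,"dz":0,"hand":1}]' 45
python3 m.py
```

```text
clock: 21.55
tool_pos: [0.4794, -0.0211, 0.1235]
eef_rot: [0.999, -0.036, 0.0, -0.0]
contact_force: [1.4, 3.2, 3.2]
opening: 0.007
finger_force: 1.7
t 21.55 jig x 2.0 y -94.7 z 123.5  Fx 1.1 Fy 3.3 Fz 3.2
clock: 21.88
tool_pos: [0.4816, 0.0218, 0.1231]
eef_rot: [0.999, -0.034, -0.001, -0.0]
contact_force: [0.5, 0.6, 0.4]
opening: 0.004
finger_force: 0.0
t 21.88 jig x 1.1 y -51.8 z 123.1  Fx 0.4 Fy 0.6 Fz 0.4
tail [-242.75, -183.75] feed if tail first: 9.2
P [346. 203.] [209. 202.]
[357, 511, 492, 482, 548, 548, 540, 541, 548, 560, 570, 546, 419, 281, 291, 295, 301, 304, 306, 305, 307, 306, 302, 303, 380, 503, 521, 537, 516, 532, 536, 536, 522, 533, 541, 522, 336, 197, 203, 204, 205, 204, 286, 485, 538, 539, 538, 538, 538, 538, 538, 538, 538, 537, 540, 539, 539, 542, 541, 539, 537, 539, 539, 539, 537, 536, 492, 301, 199, 199, 202, 282, 368, 377, 377, 354, 263, 224, 261, 309, 340, 353, 366, 378, 377, 369, 365, 365, 367, 366, 361, 355, 343, 323, 342, 343, 344, 342, 341, 344, 341]
```

```bash

python3 -m jog '[{"wx":0,"wy":0,"wz":0,"dx":-0.003,"dy":-0.045,"dz":-0.004,"hand":1},{"wx":0,"wy":0,"wz":0,"dx":-0.003,"dy":-0.045,"dz":-0.004,"hand":1},{"wx":0,"wy":0,"wz":0,"dx":-0.004,"dy":-0.045,"dz":-0.004,"hand":1},{"wx":0,"wy":0,"wz":0,"dx":-0.004,"dy":-0.045,"dz":0,"hand":1},{"wx":0,"wy":0,"wz":0,"dx":0,"dy":0,"dz":0,"hand":1}]' 45
python3 -c "from j import *; jig()"
python3 -m jog '[{"wx":0,"wy":0,"wz":0,"dx":-0.001,"dy":-0.012,"dz":0,"hand":1},{"wx":0,"wy":0,"wz":0,"dx":0,"dy":0,"dz":0,"hand":1}]' 45
python3 -c "from j import *; jig()"
python3 -m jog '[{"wx":0,"wy":0,"wz":0,"dx":0,"dy":-0.012,"dz":0,"hand":1},{"wx":0,"wy":0,"wz":0,"dx":0,"dy":0,"dz":0,"hand":1}]' 45
python3 m.py
```

```text
clock: 22.35
tool_pos: [0.4785, -0.0292, 0.1204]
eef_rot: [0.999, -0.038, 0.0, 0.0]
contact_force: [1.0, 3.4, 2.2]
opening: 0.008
finger_force: 1.7
t 22.35 jig x 1.6 y -102.8 z 120.4  Fx 0.8 Fy 3.5 Fz 2.2
clock: 22.52
tool_pos: [0.4785, -0.0293, 0.1205]
eef_rot: [0.999, -0.037, 0.0, -0.0]
contact_force: [0.5, 4.2, 0.4]
opening: 0.005
finger_force: 1.8
t 22.52 jig x 1.6 y -103.0 z 120.5  Fx 0.2 Fy 4.2 Fz 0.4
clock: 22.68
tool_pos: [0.4784, -0.0299, 0.1204]
eef_rot: [0.999, -0.035, 0.0, -0.001]
contact_force: [0.8, 7.1, -0.1]
opening: 0.002
finger_force: 3.4
t 22.68 jig x 1.6 y -103.5 z 120.4  Fx 0.3 Fy 7.2 Fz -0.1
tail [-227.75, -167.25, -166.75] feed if tail first: 24.2
P [277. 204.] [139. 204.]
[267, 265, 267, 267, 269, 269, 269, 272, 327, 399, 471, 539, 538, 534, 513, 403, 475, 546, 539, 534, 542, 558, 569, 561, 440, 173, 183, 239, 265, 264, 270, 272, 269, 275, 272, 274, 271, 268, 320, 495, 530, 453, 530, 522, 537, 450, 545, 525, 304, 147, 146, 152, 162, 168, 175, 172, 169, 377, 525, 523, 526, 524, 519, 434, 180, 184, 184, 183, 182, 186, 182, 182, 235, 350, 368, 363, 363, 361, 367, 360, 359, 354, 270, 190, 192, 203, 233, 273, 307, 328, 336, 352, 363, 367, 357, 351, 352, 356, 355, 350, 339]
```

```bash

python3 -m jog '[{"wx":0,"wy":0,"wz":0,"dx":0.004,"dy":0.05,"dz":0,"hand":1},{"wx":0,"wy":0,"wz":0,"dx":0.005,"dy":0.06,"dz":0,"hand":1},{"wx":0,"wy":0,"wz":0,"dx":0.005,"dy":0.06,"dz":0,"hand":1},{"wx":0,"wy":0,"wz":0,"dx":0,"dy":0,"dz":0,"hand":1}]' 45
python3 m.py
python3 -m jog '[{"wx":0,"wy":0,"wz":0,"dx":-0.004,"dy":-0.05,"dz":0,"hand":1},{"wx":0,"wy":0,"wz":0,"dx":-0.004,"dy":-0.05,"dz":0,"hand":1},{"wx":0,"wy":0,"wz":0,"dx":-0.004,"dy":-0.05,"dz":0,"hand":1},{"wx":0,"wy":0,"wz":0,"dx":-0.003,"dy":-0.045,"dz":0,"hand":1},{"wx":0,"wy":0,"wz":0,"dx":0,"dy":0,"dz":0,"hand":1}]' 45
python3 m.py
```

```text
clock: 23.07
tool_pos: [0.4815, 0.013, 0.1204]
eef_rot: [0.999, -0.034, -0.0, -0.0]
contact_force: [-0.3, 0.7, 0.1]
opening: 0.004
finger_force: 0.0
t 23.07 jig x 1.5 y -60.5 z 120.4  Fx -0.4 Fy 0.7 Fz 0.1
tail [-231.75, -180.75] feed if tail first: 20.2
P [334. 204.] [195. 204.]
[382, 445, 500, 542, 539, 533, 513, 442, 493, 539, 537, 530, 508, 458, 503, 545, 540, 537, 542, 554, 564, 569, 528, 342, 271, 284, 286, 287, 288, 287, 288, 289, 285, 282, 289, 385, 516, 552, 532, 523, 543, 555, 546, 532, 544, 541, 446, 203, 174, 187, 186, 188, 184, 253, 474, 539, 537, 540, 537, 539, 537, 539, 539, 539, 533, 464, 265, 193, 197, 199, 221, 324, 371, 377, 376, 363, 324, 229, 222, 266, 313, 338, 349, 367, 374, 373, 369, 366, 367, 365, 368, 361, 349, 335, 327, 342, 344, 345, 346, 341, 341]
clock: 23.53
tool_pos: [0.4787, -0.0304, 0.1207]
eef_rot: [0.999, -0.032, 0.001, -0.005]
contact_force: [-0.4, 22.8, 1.9]
opening: 0.008
finger_force: 11.2
t 23.53 jig x 1.9 y -104.0 z 120.7  Fx -2.1 Fy 22.7 Fz 1.9
tail [-215.25, -166.75] feed if tail first: 36.8
P [278. 204.] [140. 203.]
[269, 268, 268, 268, 268, 268, 271, 267, 294, 378, 450, 545, 539, 531, 499, 400, 461, 542, 539, 529, 495, 405, 474, 548, 539, 535, 498, 406, 477, 546, 538, 533, 541, 561, 567, 549, 375, 170, 174, 203, 262, 264, 266, 270, 268, 269, 272, 271, 269, 267, 303, 476, 523, 421, 515, 500, 541, 439, 538, 532, 281, 137, 137, 137, 147, 158, 165, 165, 163, 162, 182, 181, 250, 352, 364, 364, 360, 350, 366, 358, 357, 347, 260, 187, 191, 199, 230, 268, 307, 327, 335, 347, 364, 364, 356, 352, 353, 354, 355, 348, 341]
```

```bash

cat > m.py <<'E'
from j import *
jig(); i0=dict(r.camera_info('wrist')); im=r.snapshot('wrist'); r.camera_info=lambda c:i0
cv2.imwrite('pics/m%04d.png'%int(r.get_state()['clock']*100),im[:,:,::-1])
y,P,v=prof('wrist',im,-270,-150,30,0,.5);g=v.sum(1);ok=(P[:,0]<638)&(P[:,0]>0);d=g[3:]-g[:-3];k=[a for a in range(len(d)) if ok[a+3] and d[a]<-90 and d[a]==d[max(0,a-4):a+5].min()]
print('tail',[float(y[a]+.75) for a in k][:1])
y,P,v=prof('wrist',im,-55,35,40,0,.5);g=v.sum(1);d=g[2:]-g[:-2]
print('edges',[(float(y[a+1]),int(d[a])) for a in range(3,len(d)-3) if abs(d[a])>70 and abs(d[a])==np.abs(d[a-3:a+4]).max()])
y,P,v=prof('wrist',im,-20,60,66,45,.5);g=v.sum(1);d=g[2:]-g[:-2]
print('board x45 z66',[(float(y[a+1]),int(d[a])) for a in range(3,len(d)-3) if abs(d[a])>40 and abs(d[a])==np.abs(d[a-3:a+4]).max()])
E
python3 -m jog '[{"wx":0,"wy":0,"wz":0,"dx":0.004,"dy":0.05,"dz":0,"hand":1},{"wx":0,"wy":0,"wz":0,"dx":0.005,"dy":0.065,"dz":0,"hand":1},{"wx":0,"wy":0,"wz":0,"dx":0.005,"dy":0.065,"dz":0,"hand":1},{"wx":0,"wy":0,"wz":0,"dx":0,"dy":0,"dz":0,"hand":1},{"wx":0,"wy":0,"wz":0,"dx":0,"dy":0,"dz":0,"hand":1}]' 45
python3 m.py
python3 -m jog '[{"wx":0,"wy":0,"wz":0,"dx":-0.004,"dy":-0.05,"dz":0,"hand":1},{"wx":0,"wy":0,"wz":0,"dx":-0.004,"dy":-0.045,"dz":0,"hand":1},{"wx":0,"wy":0,"wz":0,"dx":-0.004,"dy":-0.035,"dz":0,"hand":1},{"wx":0,"wy":0,"wz":0,"dx":-0.003,"dy":-0.02,"dz":0,"hand":1},{"wx":0,"wy":0,"wz":0,"dx":0,"dy":0,"dz":0,"hand":1}]' 45
python3 m.py
```

```text
clock: 24.0
tool_pos: [0.4811, 0.0059, 0.1205]
eef_rot: [0.999, -0.036, -0.0, 0.001]
contact_force: [0.6, 2.0, 0.7]
opening: 0.008
finger_force: 1.2
t 24.00 jig x 1.6 y -67.7 z 120.5  Fx 0.5 Fy 2.0 Fz 0.7
tail [-216.75]
edges [(-52.5, 95), (-47.0, 101), (-38.0, -276), (-25.0, 154), (-14.5, -302), (-2.0, 124), (4.5, -120)]
board x45 z66 [(-15.0, -252), (-1.0, 53)]
clock: 24.47
tool_pos: [0.4788, -0.03, 0.1206]
eef_rot: [0.999, -0.036, 0.001, -0.001]
contact_force: [1.6, 6.9, -0.4]
opening: 0.005
finger_force: 3.4
t 24.47 jig x 2.0 y -103.6 z 120.6  Fx 1.1 Fy 7.0 Fz -0.4
tail [-203.25]
edges [(-49.5, -82), (-47.5, 102), (-43.5, -89), (-41.5, 96), (-37.5, -111), (-35.5, 86), (-27.5, -234), (-12.5, 187), (-9.5, 76), (-4.0, -280), (6.0, 139), (12.0, -151)]
board x45 z66 [(-2.0, 59), (-1.0, -59), (3.0, 42)]
```

```bash

python3 -m jog '[{"wx":0,"wy":0,"wz":0,"dx":0.004,"dy":0.06,"dz":0,"hand":1},{"wx":0,"wy":0,"wz":0,"dx":0.005,"dy":0.06,"dz":0,"hand":1},{"wx":0,"wy":0,"wz":0,"dx":0.005,"dy":0.06,"dz":0,"hand":1},{"wx":0,"wy":0,"wz":0,"dx":0,"dy":0,"dz":0,"hand":1},{"wx":0,"wy":0,"wz":0,"dx":0,"dy":0,"dz":0,"hand":1}]' 45
python3 m.py
python3 -m jog '[{"wx":0,"wy":0,"wz":0,"dx":-0.004,"dy":-0.05,"dz":0,"hand":1},{"wx":0,"wy":0,"wz":0,"dx":-0.003,"dy":-0.04,"dz":0,"hand":1},{"wx":0,"wy":0,"wz":0,"dx":-0.002,"dy":-0.03,"dz":0,"hand":1},{"wx":0,"wy":0,"wz":0,"dx":0,"dy":0,"dz":0,"hand":1},{"wx":0,"wy":0,"wz":0,"dx":0,"dy":0,"dz":0,"hand":1}]' 45
python3 m.py
```

```text
clock: 24.93
tool_pos: [0.4808, 0.013, 0.1204]
eef_rot: [0.999, -0.036, -0.0, 0.001]
contact_force: [0.5, -0.1, 0.9]
opening: 0.005
finger_force: 0.0
t 24.93 jig x 0.8 y -60.6 z 120.4  Fx 0.5 Fy -0.0 Fz 0.9
tail [-204.75]
edges [(-47.5, 84), (-41.5, 98), (-35.5, 96), (-27.0, -267), (-13.5, 169), (-11.0, -85), (-3.0, -290), (5.0, 130), (8.5, -109)]
board x45 z66 [(-9.5, -250), (3.5, 52)]
clock: 25.4
tool_pos: [0.4791, -0.0165, 0.1206]
eef_rot: [0.999, -0.037, 0.0, 0.0]
contact_force: [1.4, 1.7, 2.2]
opening: 0.005
finger_force: 1.2
t 25.40 jig x 1.3 y -90.2 z 120.6  Fx 1.2 Fy 1.8 Fz 2.2
tail [-197.75]
edges [(-47.5, 98), (-41.5, 94), (-37.5, -92), (-35.5, 97), (-31.5, -94), (-29.5, 102), (-21.5, -229), (-7.0, 153), (1.0, -308), (10.5, 130), (16.0, -111)]
board x45 z66 [(-12.0, -235), (3.0, 65), (7.5, 43)]
```

```bash

python3 -m jog '[{"wx":0,"wy":0,"wz":0,"dx":-0.001,"dy":-0.012,"dz":0,"hand":1},{"wx":0,"wy":0,"wz":0,"dx":0,"dy":0,"dz":0,"hand":1},{"wx":0,"wy":0,"wz":0,"dx":0,"dy":0,"dz":0,"hand":1}]' 45 >/dev/null
python3 m.py
python3 -m jog '[{"wx":0,"wy":0,"wz":0,"dx":-0.001,"dy":-0.012,"dz":0,"hand":1},{"wx":0,"wy":0,"wz":0,"dx":0,"dy":0,"dz":0,"hand":1},{"wx":0,"wy":0,"wz":0,"dx":0,"dy":0,"dz":0,"hand":1}]' 45 >/dev/null
python3 m.py
python3 -m jog '[{"wx":0,"wy":0,"wz":0,"dx":-0.001,"dy":-0.012,"dz":0,"hand":1},{"wx":0,"wy":0,"wz":0,"dx":0,"dy":0,"dz":0,"hand":1},{"wx":0,"wy":0,"wz":0,"dx":0,"dy":0,"dz":0,"hand":1}]' 45 >/dev/null
python3 m.py
```

```text
t 25.70 jig x 1.3 y -91.6 z 120.6  Fx 0.1 Fy 3.9 Fz 4.1
tail [-197.75]
edges [(-47.5, 112), (-41.5, 99), (-37.5, -109), (-35.5, 88), (-31.5, -119), (-29.5, 105), (-21.5, -265), (-5.5, 146), (-1.5, 109), (1.0, -283), (10.5, 129), (16.0, -114)]
board x45 z66 [(-12.5, -288), (4.0, -57)]
t 26.00 jig x 1.3 y -94.2 z 120.6  Fx 1.1 Fy 4.9 Fz 3.1
tail [-196.25]
edges [(-52.5, 91), (-48.5, -73), (-46.5, 104), (-40.5, 110), (-36.5, -90), (-34.5, 95), (-30.5, -99), (-28.5, 85), (-20.5, -257), (-6.0, 178), (-1.5, 104), (1.0, -327), (10.5, 124), (16.0, -122)]
board x45 z66 [(-13.0, -272), (2.5, 58)]
t 26.30 jig x 1.3 y -96.2 z 120.6  Fx -0.0 Fy 7.2 Fz 3.6
tail [-195.75]
edges [(-51.5, 91), (-47.5, -99), (-45.5, 104), (-39.5, 113), (-34.0, 95), (-33.5, 95), (-28.0, 89), (-19.5, -231), (-5.0, 205), (-2.5, -97), (1.0, -203), (10.5, 130), (16.5, -132)]
board x45 z66 [(-13.5, -224), (3.5, -64), (7.5, 43)]
```

```bash

python3 -m jog '[{"wx":0,"wy":0,"wz":0,"dx":-0.001,"dy":-0.015,"dz":0,"hand":1},{"wx":0,"wy":0,"wz":0,"dx":0,"dy":0,"dz":0,"hand":1},{"wx":0,"wy":0,"wz":0,"dx":0,"dy":0,"dz":0,"hand":1}]' 45 >/dev/null
python3 m.py
python3 -m jog '[{"wx":0,"wy":0,"wz":0,"dx":-0.001,"dy":-0.015,"dz":0,"hand":1},{"wx":0,"wy":0,"wz":0,"dx":0,"dy":0,"dz":0,"hand":1},{"wx":0,"wy":0,"wz":0,"dx":0,"dy":0,"dz":0,"hand":1}]' 45 >/dev/null
python3 m.py
```

```text
t 26.60 jig x 1.3 y -99.1 z 120.4  Fx 0.5 Fy 8.5 Fz 2.2
tail [-194.25]
edges [(-52.0, -121), (-50.0, 91), (-46.0, -107), (-44.0, 92), (-40.5, -89), (-38.0, 100), (-34.5, -79), (-32.5, 117), (-28.5, -87), (-26.5, 99), (-16.5, -246), (-3.5, 181), (1.0, -219), (10.5, 119), (11.0, 119), (16.5, -111)]
board x45 z66 [(-14.0, -260), (3.5, -59), (7.0, 42)]
t 26.90 jig x 1.3 y -102.2 z 120.2  Fx -0.4 Fy 11.1 Fz -0.8
tail [-192.25]
edges [(-50.5, -113), (-45.0, -102), (-39.0, -96), (-37.0, 112), (-33.0, -99), (-31.0, 113), (-27.0, -84), (-25.0, 98), (-16.0, -257), (-1.5, 188), (1.0, -346), (11.0, 149), (17.0, -138)]
board x45 z66 [(-14.5, -256), (3.5, -62), (7.5, 41)]
```

```bash

python3 -m jog '[{"wx":0,"wy":0,"wz":0,"dx":0,"dy":-0.006,"dz":0,"hand":1},{"wx":0,"wy":0,"wz":0,"dx":0,"dy":0,"dz":0,"hand":1},{"wx":0,"wy":0,"wz":0,"dx":0,"dy":0,"dz":0,"hand":1},{"wx":0,"wy":0,"wz":0,"dx":0,"dy":0,"dz":0,"hand":1}]' 45 >/dev/null
python3 m.py
python3 - <<'E'
from j import *
jig();r.snapshot('scene')
for d in r.masks_of('scene','tray_end')[:2]: print('scene tray_end',round(d['p'],2),np.round(d['bbox'],0))
i=r.camera_info('scene')
for cy in(12,17): print(cy,[np.round(f(proj(i,pose2(J,np.array([[x,cy+y,z] for x in(-65,65) for y in(-7,7) for z in(12,66)])/1e3)),axis=0),0).tolist() for f in(np.min,np.max)])
E
```

```text
t 27.28 jig x 1.3 y -103.2 z 120.1  Fx 1.0 Fy 11.7 Fz -0.5
tail [-191.75]
edges [(-50.5, -82), (-48.5, 102), (-44.5, -107), (-42.5, 89), (-38.5, -115), (-36.5, 100), (-32.5, -95), (-30.5, 115), (-27.0, -84), (-24.5, 95), (-18.5, -97), (-16.0, -319), (-1.5, 169), (0.5, -248), (11.0, 127), (17.0, -107)]
board x45 z66 [(-15.0, -218), (3.5, -85), (7.5, 43)]
t 27.33 jig x 1.2 y -103.2 z 120.1  Fx 0.9 Fy 12.4 Fz -1.2
scene tray_end 0.74 [342. 243. 388. 267.]
scene tray_end 0.46 [355. 183. 362. 200.]
12 [[342.0, 237.0], [388.0, 271.0]]
17 [[341.0, 238.0], [387.0, 272.0]]
```

```bash
python3 - <<'E'
from j import *
jig(); a=cv2.imread('pics/s3.png')[:,:,::-1].copy(); b=r.snapshot('scene'); c=cv2.imread('pics/scene0.png')[:,:,::-1].copy()
cv2.imwrite('pics/s4.png',b[:,:,::-1])
def P(im,x,z): 
    y,_,v=prof('scene',im,-20,60,z,x,.5); return y,v.sum(1).astype(float)
for xs in((-60,-45),(-45,-30),(-30,-10),(10,35)):
    A,B=[np.mean([P(im,x,62)[1] for x in np.arange(xs[0],xs[1],3.)],0) for im in(a,b)]
    y=P(a,0,62)[0]; m=(y>-6)&(y<22); best=min((np.std(np.interp(y[m]+s,y,B)-A[m]),s) for s in np.arange(0,18,.25)); print(xs,'shift',best[1],round(best[0],1))
for x in(-50,-20,20,50):
    y,v=P(b,x,28); print('floor',x,v[(y>=10)&(y<=44)][::3].astype(int).tolist())
E
```

```text
t 27.43 jig x 1.2 y -103.1 z 120.1  Fx -0.8 Fy 11.9 Fz -1.6
(-60, -45) shift 9.0 1.7
(-45, -30) shift 9.25 2.5
(-30, -10) shift 17.75 56.7
(10, 35) shift 9.5 2.2
floor -50 [226, 230, 229, 226, 221, 231, 242, 253, 264, 280, 295, 297, 298, 298, 298, 299, 299, 298, 299, 297, 297, 295, 300]
floor -20 [310, 287, 266, 249, 239, 240, 245, 257, 273, 289, 299, 304, 309, 314, 313, 311, 311, 309, 307, 305, 305, 307, 308]
floor 20 [313, 291, 268, 243, 231, 233, 238, 245, 262, 273, 281, 283, 289, 293, 291, 289, 286, 288, 291, 294, 296, 292, 288]
floor 50 [209, 210, 213, 217, 225, 232, 240, 256, 274, 296, 299, 301, 304, 310, 310, 310, 311, 312, 314, 316, 317, 317, 315]
```

The board moved 9 to 9.5 mm and then stopped dead while the pad force rose. Spring gap and trigger force both put the pad at about 6 mm, with the trigger held drawn. I'll hand in now.

```bash
python3 -c "
from j import *
jig(); print(r.finish_job()); jig()"
```

```text
t 27.48 jig x 1.3 y -103.1 z 120.1  Fx 0.8 Fy 11.6 Fz -1.5
the job is handed in; nothing more can be done
None
the job is handed in; nothing more can be done
```

I handed the job in at 27.5 s: toggle locked, wooden end board pushed on until it stopped moving (I couldn't see the joint itself, so that stop is my evidence it's home), and the trigger still held drawn with the pad pressed about 6 mm, estimated from the spring gap and trigger force.

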